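# Bring the next housing under the hand press

## Task

Index the press slide by one station: push the carrier that holds the finished part out from under the press until it clicks into the unloading station's detent, lay the loose oblong housing (oblong flange, single block with one round cap) flat in the pocket of the empty carrier without dropping it, and have that carrier sitting in the detent under the press ram. Don't shift the other parts and tools on the bench.

Things in the scene. Friction and masses are not known exactly. Their poses are not given: they have to be found in the camera images.
- carrier_in (a joint): slide of the EMPTY carrier (grey plastic jig, 110 mm along the rail, 86 mm across), in m: 0 = in the detent of the loading station, 0.165 = in the detent of the press station; grows in the travel direction (-y of press_unit). Starts at or short of 0. About 2 N of friction; the sprung detent adds up to about 5 N and pulls in over the last few mm
- carrier_out (a joint): slide of the carrier that already holds a finished part (same jig, with a housing fixed in it), in m: 0 = in the press station, 0.165 = seated in the detent of the unloading station. The carriers can touch but not pass each other
- carrier_in_floor (a point): centre of the empty carrier's pocket floor, 50 mm above the table; x across the rail, away from the robot, y along the rail against the travel, z up. Pocket 66 mm across (x) by 90 mm along the rail (y); side walls 10 mm thick, 12 mm high above the floor; end plates 10 mm thick, 86 mm wide, 35 mm high above the floor
- carrier_in_rear (a point): middle of the top edge of the outer face of the empty carrier's rear end plate, 85 mm above the table: the upright face to push on, along -y (same axes as the floor point). The face spans x +-43 mm and reaches 51 mm down from this point
- carrier_in_fore (a point): same point on the leading end plate of the empty carrier
- carrier_out_rear (a point): same point on the rear end plate of the full carrier; pushing goes along its -y
- press_unit: fixed blue hand press with the rail slide through it; origin on the table under the press station, x away from the robot, y along the rail against the travel. Loading, press, unloading stations at y +165, 0, -165 mm. Rail top 33 mm high, base x +-50 mm, y -255 to +300 mm, end stops 55 mm high. Column (48 mm thick) at x 115 mm, 385 mm high
- press_head (a point): middle of the front lower edge of the press head that overhangs the press station, 190 mm above the table, axes of press_unit. Head: from here 225 mm back (+x), y +-50 mm, 85 mm tall. Ram (26 mm thick) 65 mm behind here comes down to 130 mm and sticks up to 380 mm above the table. Hand lever on the head's -y side, out to y -100 mm, 218 to 335 mm high
- housing: loose oblong aluminium housing lying upright on the table, 0.25 kg: flange 60 mm (x) by 84 mm (y) by 14 mm high, on it a block 36 mm (x) by 50 mm (y) from 14 to 44 mm height, round cap to 52 mm. Origin: centre of its underside. Either way round fits the pocket
- round_body: loose aluminium part, not to be moved: disc of diameter 72 mm with a round hub, 46 mm high; origin at its underside's centre
- square_body: loose aluminium part, not to be moved: 66 mm square block with two round bosses, 42 mm high; origin at its underside's centre
- driver: bystander: screwdriver, 180 mm, lying along its x, on the table at the right
- caliper: bystander: steel caliper, 190 mm, lying along its x, on the table at the left

How it is judged:
At the end, for the whole second after the job is handed in: Both carriers still and within 5 mm of their detents: full one at unloading, other under the press; in the latter's pocket the housing at rest, flat (0.06 rad), squared (0.12 rad), within 6.5 mm of centre each way and 4 mm of floor height (value of joint carrier_in between 0.16 and 0.17 m and value of joint carrier_out between 0.16 and 0.17 m and velocity of joint carrier_in between -0.01 and 0.01 m/s and velocity of joint carrier_out between -0.01 and 0.01 m/s and x of housing in the frame of carrier_in_floor between -0.0065 and 0.0065 m and y of housing in the frame of carrier_in_floor between -0.0065 and 0.0065 m and z of housing in the frame of carrier_in_floor between -0.004 and 0.004 m and angle between housing's own z axis and vertical below 0.06 rad and angle between the x axis of housing and the x axis of carrier_in_floor, either way round below 0.12 rad and linear speed of housing below 0.01 m/s); the robot touches nothing.
It fails at once if another part or tool on the bench was shifted by more than 40 mm (distance of any of round_body, square_body, driver, caliper from where it was at the start of the episode above 0.04 m).
It fails at once if the housing was dropped (falling free faster than 0.9 m/s) (linear speed of housing above 0.9 m/s and contact force between the fingers and housing below 0.2 N).
It also fails if it takes over 69 s, if anything falls off the work surface, if the arm or the gripper's body presses on something with over 40 N, if the wrist force passes 120 N, or if a joint passes its speed limit or range.

## Robot

A 7-joint arm with a two-finger parallel gripper is mounted at the origin on the work surface. World frame = base frame: x ahead of the robot, y to its left, z up, the work surface at z = 0. Lengths are in m, angles in rad, forces in N, time in s.
With the tool pointing down it reaches from about 0.4 to 0.85 m from the base axis. Payload 10.4 kg.
Tool frame: the origin (TCP) lies at the very end of the fingers, on their centre line; the grasp point (between the pads) lies 19 mm behind it; z points along the fingers, y is the line along which they close (so a half turn about z gives the same grasp; the last joint's range is limited). The gripper opens to 87 mm and grips with 3 to 60 N. Pads are 19 mm wide; open, the fingers measure 117 mm over their backs; the gripper's body (75 mm by 190 mm) begins 51 mm behind the grasp point.
Start: joints at [1.27, 0.332, -0.065, 1.46, 0.022, 1.35, -0.088], TCP at [0.171, -0.601, 0.223] pointing down, gripper open.
Joint ranges: [-2.6, 2.6], [-0.5, 2.12], [-1.47, 1.34], [0.16, 2.42], [-1.27, 4.41], [0.06, 2.06], [-2.6, 2.6]. Speed limits (rad/s): [2.22, 2.22, 2.79, 2.79, 3.14, 3.14, 3.14].

## Interface

Orientations are given as a unit quaternion [x, y, z, w].
In Python, from bench import status, camera, order gives the robot as it stands.
- The arm moves only by the tool jog_arm, never from a script. Its argument "plan" is a list of rows, each a list of 7 numbers: the turn, a rotation vector about the tool's x, y, z in rad, then the shift along the tool's x, y, z in mm, then the opening, from -1 (shut) to 1 (fully open). A call has 1 to 12 rows; each row is the pose to reach, as a shift and turn from the pose commanded when the call began, along the tool's axes at that moment; what a row does not reach only later rows make up. A row lasts 1/10 s, in which the tool goes at most 50 mm and 8.59 degrees, less where a joint would pass 70% of its speed; a pose out of reach is approached as far as the arm can. A call with a gripper value outside its range is refused whole. The fingers move at their own pace and stop on an object; "squeeze" is the grip in N (left out, the last holds). Time passes only in rows, so rows that repeat a pose let the fingers close. It gives the time, the measured TCP pose, the force, the opening and the grip force at its end, in the units of the state.
- status.read_state(): the state, without advancing time (a new reading comes with each control period).
- camera(name): name is "side" or "top" or "wrist"; returns a dict with "image" (400x640x3 uint8, red, green, blue), "z_map" (400x640 float32, m along the optical axis (not along the pixel's ray), 0 where there is no reading), "fx", "fy", "cx", "cy" (pixels), "world_from_camera" (4x4, takes a point from camera to world coordinates); the wrist camera has in their place "mount" (4x4, takes a point from camera to tool coordinates, whose origin is the TCP and whose axes are the flange's). Camera axes: x right, y down, z forward; pixel columns grow to the right and rows downward; lengths in m; the calibration is good to about 2 mm. The wrist camera is an equidistant fisheye: a pixel r from the principal point sees the ray r / f radians off the axis. A picture is of the moment at which its call begins: read the wrist's pose just before it.
- order.close_job(): hands the job in; it is judged then, once.
The state is a dict: "time": time; "joint_positions": joint angles; "joint_vel": joint speeds; "joint_torque": joint torques, N m; "ee_pos": TCP position; "eef_rot": TCP orientation; "ft_force": force on the tool from outside, world axes, zero at the start; "torque": the same for the moment, N m; "width": finger opening in m; "grip_force": force on a finger pad.
Only numpy, scipy, OpenCV 4.12 (cv2) and the standard library are available. Lean on these libraries where they do the work, as an engineer would, in place of code of your own. Each camera call takes 0.05 s, during which the arm holds its last target. There are 200 camera calls.

## Working session

There is one attempt and no reset: what is moved stays moved. The work goes in short steps, Python scripts to look and compute and a tool call to move; the robot and the scene stay as the last step left them, time stands still between calls to the robot, and variables do not carry over. Pictures are saved under pics/ and viewed, at most 10 in all, crops included, and the job is handed in when it is done.

Besides the shell and the picture viewer there is one more tool, called after "Emit:" in YAML: its name, and indented under it one key for each argument. jog_arm: Moves the arm, as the interface text tells. Its arguments: {"type":"object","properties":{"plan":{"type":"array"},"squeeze":{"type":"number"}},"required":["plan"]}

```bash
mkdir -p pics; ls
python3 - <<'E'
from bench import status,camera
import cv2,numpy as np
s=status.read_state();print({k:np.round(v,3).tolist() for k,v in s.items()})
for n in("top","side"):
    c=camera(n);cv2.imwrite(f"pics/{n}0.png",c["image"][:,:,::-1]);np.savez(f"{n}0.npz",**c)
    print(n,c["fx"],c["cx"],c["cy"],np.round(c["world_from_camera"],3).tolist(),(c["z_map"]>0).mean())
E
```

```text
pics
{'time': 0.0, 'joint_positions': [1.27, 0.333, -0.065, 1.461, 0.022, 1.35, -0.089], 'joint_vel': [-0.0, -0.002, 0.001, 0.0, 0.001, -0.001, 0.0], 'joint_torque': [0.001, -62.324, 0.026, -38.989, -0.061, 0.04, 0.0], 'ee_pos': [0.171, -0.601, 0.222], 'eef_rot': [0.99, 0.138, -0.0, -0.001], 'ft_force': [-0.453, 0.301, 0.108], 'torque': [-0.022, -0.035, 0.057], 'grip_force': 0.0, 'width': 0.087}
top 484.0564948158929 321.01442216697467 196.98474597011733 [[0.006, -0.997, 0.08, 0.39], [-1.0, -0.007, -0.011, 0.04], [0.012, -0.079, -0.997, 1.519], [0.0, 0.0, 0.0, 1.0]] 0.99598046875
side 393.134062596723 320.9506938757532 197.41819285125524 [[-0.686, -0.51, 0.519, -0.054], [-0.727, 0.469, -0.501, 0.562], [0.012, -0.721, -0.693, 0.855], [0.0, 0.0, 0.0, 1.0]] 0.9959765625
```

View pics/top0.png

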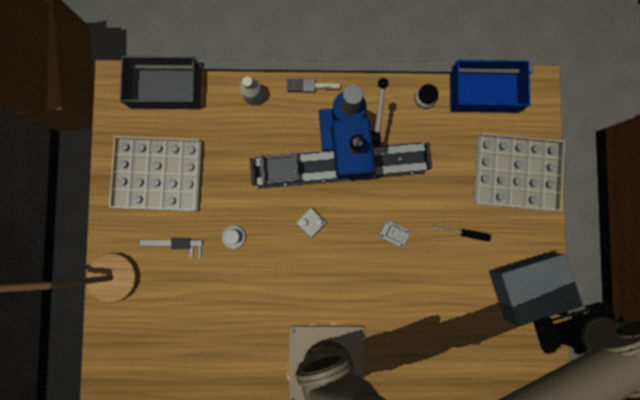

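View pics/side0.png

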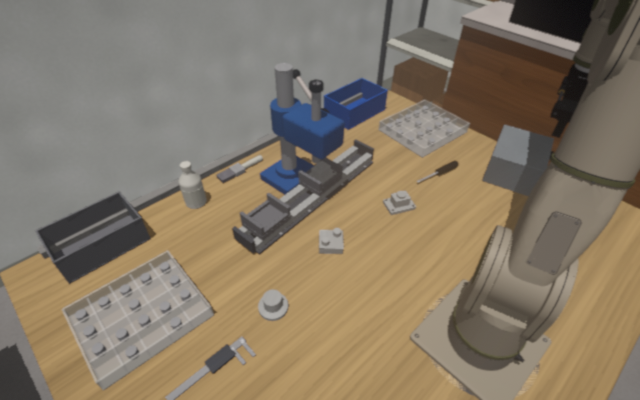

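The top view shows the oblong housing at about (396,233), the empty carrier at (283,168) near the left rail end, and the press head at (355,145). The full carrier sits under the head. The side view agrees: empty carrier at (268,218), housing at (400,202). Next I'll measure with the depth maps.

```bash
cat > h.py <<'E'
import numpy as np,cv2
def cloud(c):
    v,u=np.mgrid[:400,:640];z=c["z_map"]
    p=np.stack([(u-c["cx"])/c["fx"]*z,(v-c["cy"])/c["fy"]*z,z,np.ones_like(z)],-1)@np.asarray(c["world_from_camera"]).T
    p=p[...,:3];p[z==0]=np.nan;return p
def rect(p):
    (c,s,a)=cv2.minAreaRect((p[:,:2]*1000).astype(np.float32));return np.round(c,1),np.round(s,1),round(a,1)
E
python3 - <<'E'
from h import *
P={n:cloud(dict(np.load(n+"0.npz"))) for n in("top","side")}
p=P["top"];t=p[250:270,380:420].reshape(-1,3);print("table z",t[:,2].mean(),t[:,2].std())
t=P["side"][225:245,380:420].reshape(-1,3);print("table z side",t[:,2].mean(),t[:,2].std())
h=p[215:252,375:418].reshape(-1,3)
for lo,hi in((.007,.08),(.007,.02),(.03,.047),(.048,.06)):
    q=h[(h[:,2]>lo)&(h[:,2]<hi)];print("housing",lo,len(q),rect(q),q[:,2].mean())
h=P["side"][180:220,375:422].reshape(-1,3)
for lo,hi in((.007,.08),(.007,.02),(.03,.047),(.048,.06)):
    q=h[(h[:,2]>lo)&(h[:,2]<hi)];print("housing side",lo,len(q),rect(q),q[:,2].mean())
r=p[130:200,240:440].reshape(-1,3);q=r[(r[:,2]>.02)&(r[:,2]<.1)];print("rail",rect(q))
for lo,hi in((.027,.04),(.045,.055),(.056,.067),(.078,.09)):
    q=r[(r[:,2]>lo)&(r[:,2]<hi)];print(lo,len(q),rect(q),np.round(q.mean(0),4))
q=p[120:200,325:380].reshape(-1,3);q=q[(q[:,2]>.265)&(q[:,2]<.285)];print("head",rect(q))
# heights along pixel columns of rail
for row in range(146,186,4): print(row,[int(x*1000) if x==x else -1 for x in p[row,248:436:4,2]])
E
```

```text
table z nan nan
table z side nan nan
housing 0.007 512 (array([ 395.2, -203.5]), array([ 97.4, 115.2]), 83.4) 0.025661536414632764
housing 0.007 303 (array([ 395.2, -203.5]), array([ 97.4, 115.2]), 83.4) 0.012702034778064055
housing 0.03 135 (array([ 399.6, -206.7]), array([50.9, 35.9]), 67.0) 0.042059219284752675
housing 0.048 59 (array([ 399.3, -205.8]), array([43.6, 30.1]), 57.8) 0.05158466214704541
housing side 0.007 489 (array([ 392.8, -247.2]), array([183.9,  79.4]), 83.6) 0.026359796396228756
housing side 0.007 242 (array([ 392.8, -247.2]), array([183.9,  79.4]), 83.6) 0.013124670129918478
housing side 0.03 142 (array([ 398.1, -205.3]), array([51.3, 39. ]), 66.5) 0.04038923173849286
housing side 0.048 47 (array([ 399.2, -204.6]), array([23.5, 27.7]), 39.0) 0.05101023962043605
rail (array([647.5, -34. ]), array([153.4, 555.6]), 5.8)
0.027 1415 (array([647.5, -30.9]), array([152.7, 546.8]), 5.8) [ 0.6254 -0.0795  0.032 ]
0.045 705 (array([611.9, -37.6]), array([ 82.6, 555.7]), 5.7) [0.6001 0.1033 0.0498]
0.056 260 (array([614.5, -35.6]), array([ 86.7, 551.7]), 5.8) [0.5972 0.127
[... 1347 characters left out ...]
45, 43, 55, 52, 49, 80, 8, 8, 3, 11, 2, 4, 7, 11, 7, 227, 275, 276, 274, 273, 271, 276, 272, 268, 271, 80, 31, 29, 32, 33, 33, 24, 34, 29, 22, 18, 12, 6, -1, -2]
174 [-3, 55, 16, 2, 86, 50, 48, 47, 49, 51, 44, 47, 87, 28, 32, 33, 32, 24, 27, 34, 32, 31, 210, 263, 268, 263, 263, 256, 248, 238, 233, 33, 9, 5, 4, 8, 9, 9, 15, 9, 7, -5, -3, -1, -3, -7, 0]
178 [0, 50, 27, 31, 77, 47, 56, 54, 48, 57, 64, 59, 75, 32, 33, 39, 29, 27, 29, 31, 20, 7, 11, 197, 2, 7, 7, 5, 8, 8, 0, 2, -1, -2, 0, 5, 0, -2, 3, -4, -4, -1, 0, 3, 0, -6, -7]
182 [0, 58, 33, 31, 81, 63, 61, 56, 43, 36, 4, 13, 7, 15, 10, 11, 13, 5, 10, 0, 0, 3, 5, 8, -2, -1, 0, 2, 2, -3, 1, 2, 0, -4, -1, 0, 4, 0, 1, -4, 0, 0, -2, -1, 3, 4, -2]
```

```bash
cat >> h.py <<'E'
def blob(p,lo,hi,box):
    m=((p[...,2]>lo)&(p[...,2]<hi)).astype(np.uint8);b=np.zeros_like(m);u0,u1,v0,v1=box;b[v0:v1,u0:u1]=1
    n,l,s,_=cv2.connectedComponentsWithStats(m*b,connectivity=4);i=1+s[1:,4].argmax();return p[l==i]
def R2(a): return np.array([[np.cos(a),-np.sin(a)],[np.sin(a),np.cos(a)]])
E
python3 - <<'E'
from h import *
from bench import camera
P={}
for n in("top","side"):
    zs=[];
    for k in range(8): c=camera(n);zs.append(c["z_map"])
    zs=np.array(zs);zs[zs==0]=np.nan;c["z_map"]=np.nan_to_num(np.nanmedian(zs,0));p=P[n]=cloud(c);np.save(n+"_p.npy",p)
    bx=(375,418,215,252) if n=="top" else (375,422,180,220)
    for lo,hi in((.009,.08),(.036,.047)):
        q=blob(p,lo,hi,bx);print(n,"housing",len(q),rect(q),round(q[:,2].mean(),4))
p=P["top"]
m=np.isfinite(p[...,2]);print("table",np.nanmedian(p[250:275,380:420,2]),"side",np.nanmedian(P["side"][225:245,380:420,2]))
q=blob(p,.04,.1,(255,308,140,200));print("carrier top",rect(q),len(q))
q=blob(p,.04,.1,(410,440,135,180));print("end stop -y",rect(q),len(q))
q=blob(p,.04,.07,(245,256,140,200));print("end stop +y",rect(q),len(q))
q=blob(p,.26,.285,(325,380,110,200));print("head",rect(q),len(q))
q=blob(P["side"],.04,.1,(232,300,180,245));print("carrier side",rect(q),len(q))
a=np.radians(5.7);o=np.array([.6155,-.059])
for n in P:
    L=(P[n][...,:2]-o)@R2(a);z=P[n][...,2]
    for nm,(x0,x1,y0,y1,z0,z1) in dict(platesIn=(-.06,.06,.07,.26,.072,.1),plOutRear=(-.07,.07,-.1,.08,.072,.095),rail33=(-.08,.08,-.25,.3,.026,.04),stops=(-.06,.06,-.3,-.2,.045,.065),stops2=(-.06,.06,.25,.33,.045,.065),floor=(-.03,.03,.1,.22,.045,.055)).items():
        k=(L[...,0]>x0)&(L[...,0]<x1)&(L[...,1]>y0)&(L[...,1]<y1)&(z>z0)&(z<z1)
        if k.sum()<6: continue
        print(n,nm,k.sum(),"x",np.round(np.percentile(L[k][:,0],(2,50,98))*1e3),"y",np.round(np.percentile(L[k][:,1],(2,50,98))*1e3),"z",np.round(z[k].mean(),4))
        if nm in("platesIn",):
            y=L[k][:,1]; 
            for s in (y>.165,y<.165): print("   ",np.round(np.percentile(y[s]*1e3,(5,50,95)),1),np.round(np.polyfit(L[k][s][:,0],y[s],1),3) if s.sum()>10 else "", np.round(np.percentile(L[k][s][:,0]*1e3,(2,98)),1))
E
```

```text
top housing 523 (array([ 399.8, -207.2]), array([84.2, 59.9]), 65.1) 0.0252
top housing 130 (array([ 399.9, -207.3]), array([50.3, 36.1]), 65.4) 0.0424
side housing 468 (array([ 397.7, -205.8]), array([85.5, 59.8]), 64.5) 0.0271
side housing 112 (array([ 397.3, -205.2]), array([49.5, 35.2]), 64.2) 0.0423
table -0.00129856144953866 side -0.0007163428297267682
carrier top (array([595.7, 150.1]), array([ 86.1, 110.1]), 5.6) 1082
end stop -y (array([ 640.5, -306.4]), array([78.4, 12.4]), 5.7) 123
end stop +y (array([586.7, 233.1]), array([77.7, 11.9]), 5.6) 115
head (array([639.7, -67. ]), array([174.8, 120.2]), 5.6) 2127
carrier side (array([593.5, 151.4]), array([ 87.1, 111. ]), 5.7) 1304
top platesIn 159 x [-42.   1.  43.] y [155. 163. 260.] z 0.0835
    [255.  257.  259.7] [0.066 0.256] [-41.   42.1]
    [155.3 159.7 164.5] [0.002 0.16 ] [-41.6  42.8]
top plOutRear 31 x [-42.  -9.  32.] y [-78. -76. -73.] z 0.0835
top rail33 1504 x [-40.  20.  71.] y [-242.  -88.  284.] z 0.0314
top stops 115 x [-38.  -1.  39.] y [-255. -248. -243.] z 0.0526
top stops2 177 x [-42.  -1.  39.] y [250. 289. 299.] z 0.0534
top floor 341 x [-29.   0.  29.] y [167. 193. 219.] z 0.0489
side platesIn 177 x [-43.  -6.  40.] y [157. 166. 260.] z 0.0818
    [165.4 166.4 259.3] [-0.122  0.193] [-43.5  40. ]
    [157.1 161.3 164.7] [0.015 0.161] [-43.3  38.2]
side plOutRear 404 x [-43.  -9.  37.] y [-74.  -5.  34.] z 0.0833
side rail33 1322 x [-43. -21.  77.] y [-242.   42.  279.] z 0.032
side stops 91 x [-40.  -3.  38.] y [-252. -243. -240.] z 0.052
side stops2 259 x [-43.  -8.  37.] y [253. 291. 301.] z 0.0539
side floor 285 x [-24.   2.  28.] y [166. 192. 219.] z 0.0497
```

```bash
cat >> h.py <<'E'
from scipy.spatial.transform import Rotation as Ro
def row(pos,Rt,s=None):
    from bench import status
    s=status.read_state();R0=Ro.from_quat(s["eef_rot"])
    print("now",np.round(s["ee_pos"],4),"turn",np.round((R0.inv()*Rt).as_rotvec(),3),"shift",np.round(R0.inv().apply(np.array(pos)-s["ee_pos"])*1e3,1))
def down(yaw_y): # tool pointing down, tool y at yaw_y deg
    a=np.radians(yaw_y);y=np.array([np.cos(a),np.sin(a),0]);z=np.array([0,0,-1.]);return Ro.from_matrix(np.c_[np.cross(y,z),y,z])
E
python3 -c "
from h import *
from bench import camera
row([.3987,-.2064,.15],down(-25.1))
print(np.round(camera('wrist')['mount'],3))"
```

```text
now [ 0.1714 -0.6011  0.2226] turn [ 0.     0.    -0.855] shift [ 326.8 -317.2   72.6]
[[-0.    -0.953 -0.302  0.084]
 [ 1.    -0.     0.    -0.   ]
 [-0.    -0.302  0.953 -0.161]
 [ 0.     0.     0.     1.   ]]
```

Emit:
jog_arm:
  plan:
    - [0, 0, -0.12, 40, -39, 0, 1]
    - [0, 0, -0.26, 80, -78, 0, 1]
    - [0, 0, -0.4, 120, -117, 0, 1]
    - [0, 0, -0.54, 160, -156, 0, 1]
    - [0, 0, -0.68, 200, -195, 15, 1]
    - [0, 0, -0.8, 240, -234, 30, 1]
    - [0, 0, -0.855, 280, -273, 50, 1]
    - [0, 0, -0.855, 310, -302, 72, 1]
    - [0, 0, -0.855, 327, -317, 72, 1]
    - [0, 0, -0.855, 327, -317, 72, 1]
    - [0, 0, -0.855, 327, -317, 72, 1]
  squeeze: 25

```text
time: 2.05
ee_pos: [0.3999, -0.2039, 0.1502]
eef_rot: [0.843, 0.539, 0.0, -0.0]
ft_force: [-0.1, -0.6, 0.7]
width: 0.087
grip_force: 0.0
```

Run:
```python
from h import *
from bench import camera,status
row([.3987,-.2064,.018],down(-25.1))
s=status.read_state();print(np.round(s["joint_positions"],2),s["time"])
c=camera("wrist");im=c["image"];cv2.imwrite("pics/w1.png",im[:,:,::-1])
z=c["z_map"];v,u=np.mgrid[:400,:640];dx,dy=u-c["cx"],v-c["cy"];r=np.hypot(dx,dy)+1e-9;th=r/c["fx"]
t=np.tan(np.minimum(th,1.4));p=np.stack([dx/r*t*z,dy/r*t*z,z,np.ones_like(z)],-1)@c["mount"].T
p=Ro.from_quat(s["eef_rot"]).apply(p[...,:3].reshape(-1,3)).reshape(400,640,3)+s["ee_pos"];p[(z==0)|(th>1.3)]=np.nan
d=np.hypot(p[...,0]-.3987,p[...,1]+.2064)<.06
for lo,hi in((.008,.056),(.036,.047),(.048,.056)):
    m=(d&(p[...,2]>lo)&(p[...,2]<hi)).astype(np.uint8);n,l,st,_=cv2.connectedComponentsWithStats(m,connectivity=4);q=p[l==1+st[1:,4].argmax()];print(len(q),rect(q),np.median(q[:,2]))
```

```text
now [ 0.3999 -0.2039  0.1502] turn [-0.001 -0.     0.005] shift [ -2.8   0.  132.2]
[ 0.88  0.03 -0.52  1.97  0.02  1.14 -0.07] 2.05
4747 (array([ 400.5, -207.6]), array([85.1, 60.4]), 64.9) 0.014370854069401279
1339 (array([ 400.9, -207. ]), array([50.1, 35.8]), 64.2) 0.04309750222144895
719 (array([ 400.9, -207.1]), array([27.3, 25.9]), 64.4) 0.05115243458907273
```

Emit:
jog_arm:
  plan:
    - [0, 0, 0.003, -2.7, 0.9, 40, 1]
    - [0, 0, 0.003, -2.7, 0.9, 80, 1]
    - [0, 0, 0.003, -2.7, 0.9, 112, 1]
    - [0, 0, 0.003, -2.7, 0.9, 128, 1]
    - [0, 0, 0.003, -2.7, 0.9, 132, 1]
    - [0, 0, 0.003, -2.7, 0.9, 132, 1]
    - [0, 0, 0.003, -2.7, 0.9, 132, -1]
    - [0, 0, 0.003, -2.7, 0.9, 132, -1]
    - [0, 0, 0.003, -2.7, 0.9, 132, -1]
    - [0, 0, 0.003, -2.7, 0.9, 132, -1]
    - [0, 0, 0.003, -2.7, 0.9, 132, -1]
    - [0, 0, 0.003, -2.7, 0.9, 132, -1]
  squeeze: 25

```text
time: 3.3
ee_pos: [0.3987, -0.2094, 0.0187]
eef_rot: [0.845, 0.535, 0.0, 0.0]
ft_force: [-0.0, -0.4, 0.1]
width: 0.0469
grip_force: 0.0
```

Emit:
jog_arm:
  plan:
    - [0, 0, 0, 2.8, -0.3, 0, -1]
    - [0, 0, 0, 2.8, -0.3, 0, -1]
    - [0, 0, 0, 2.8, -0.3, 0, -1]
    - [0, 0, 0, 2.8, -0.3, 0, -1]
    - [0, 0, 0, 2.8, -0.3, 0, -1]
    - [0, 0, 0, 2.8, -0.3, 0, -1]
  squeeze: 25

```text
time: 3.9
ee_pos: [0.3996, -0.2066, 0.0186]
eef_rot: [0.845, 0.535, 0.0, 0.0]
ft_force: [1.8, 3.0, 0.3]
width: 0.0355
grip_force: 25.0
```

```bash
python3 -c "
from h import *
row([.3996,-.2067,.018],down(-25.1))"
```

```text
now [ 0.3996 -0.2066  0.0186] turn [ 0.    -0.    -0.003] shift [-0.1  0.   0.6]
```

Emit:
jog_arm:
  plan:
    - [0, 0, 0, 0, 0, -15, -1]
    - [0, 0, 0, 0, 0, -45, -1]
    - [0, 0, 0, 0, 0, -80, -1]
    - [0, 0, 0, 20, -8, -110, -1]
    - [0, 0, -0.05, 55, -22, -120, -1]
    - [0, 0, -0.1, 95, -38, -120, -1]
    - [0, 0, -0.15, 135, -54, -120, -1]
    - [0, 0, -0.2, 175, -70, -120, -1]
    - [0, 0, -0.25, 215, -86, -120, -1]
    - [0, 0, -0.3, 255, -102, -120, -1]
    - [0, 0, -0.35, 290, -116, -120, -1]
    - [0, 0, -0.4, 313, -125, -120, -1]

```text
time: 5.1
ee_pos: [0.4196, 0.132, 0.1385]
eef_rot: [0.72, 0.694, 0.0, 0.0]
ft_force: [1.0, -0.7, -3.3]
width: 0.0361
grip_force: 25.0
```

```bash
python3 -c "
from h import *
row([.5955,.1504,.138],down(5.65))
row([.42,.13,.138],down(5.65))"
```

```text
now [0.4196 0.132  0.1385] turn [ 0.     0.    -0.136] shift [ 24.9 175.1   0.6]
now [0.4196 0.132  0.1385] turn [ 0.     0.    -0.136] shift [-2.   0.4  0.5]
```

Emit:
jog_arm:
  plan:
    - [0, 0, -0.05, 4, 30, 0, -1]
    - [0, 0, -0.1, 9, 65, 0, -1]
    - [0, 0, -0.14, 15, 100, 0, -1]
    - [0, 0, -0.14, 20, 135, 0, -1]
    - [0, 0, -0.14, 25, 162, 0, -1]
    - [0, 0, -0.14, 26.9, 174.7, 0, -1]
    - [0, 0, -0.14, 26.9, 174.7, 0, -1]
    - [0, 0, -0.14, 26.9, 174.7, 0, -1]
    - [0, 0, -0.14, 26.9, 174.7, 0, -1]
    - [0, 0, -0.14, 26.9, 174.7, 0, -1]

```text
time: 6.1
ee_pos: [0.5952, 0.1491, 0.1387]
eef_rot: [0.671, 0.741, -0.0, 0.0]
ft_force: [0.0, -0.3, -2.5]
width: 0.0356
grip_force: 25.0
```

```bash
cat >> h.py <<'E'
def wcloud(s,c):
    z=c["z_map"];v,u=np.mgrid[:400,:640];dx,dy=u-c["cx"],v-c["cy"];r=np.hypot(dx,dy)+1e-9;th=r/c["fx"]
    t=np.tan(np.minimum(th,1.4));p=np.stack([dx/r*t*z,dy/r*t*z,z,np.ones_like(z)],-1)@c["mount"].T
    p=Ro.from_quat(s["eef_rot"]).apply(p[...,:3].reshape(-1,3)).reshape(400,640,3)+s["ee_pos"];p[(z==0)|(th>1.3)]=np.nan;return p
E
python3 - <<'E'
from h import *
from bench import camera,status
row([.5955,.1504,.138],down(5.65))
s=status.read_state();c=camera("wrist");cv2.imwrite("pics/w2.png",c["image"][:,:,::-1]);p=wcloud(s,c);np.save("w2.npy",p)
L=(p[...,:2]-[.5955,.1504])@R2(np.radians(5.65));z=p[...,2]
for nm,lo,hi,x,y in(("flange",.112,.15,.034,.06),("plates",.075,.092,.06,.08),("walls",.055,.07,.06,.045)):
    k=(z>lo)&(z<hi)&(abs(L[...,0])<x)&(abs(L[...,1])<y);q=L[k]*1e3
    if k.sum()>9: print(nm,k.sum(),np.percentile(q,(2,50,98),axis=0).round(1).tolist(),z[k].mean())
t=camera("top");cv2.imwrite("pics/t2.png",cv2.resize(t["image"][100:250,200:400,::-1],None,fx=3,fy=3))
E
```

```text
now [0.5952 0.1491 0.1387] turn [0.    0.001 0.001] shift [1.2 0.4 0.7]
flange 5254 [[-28.5, 8.7], [0.1, 27.6], [28.8, 39.7]] 0.13426483018294302
plates 1855 [[-40.5, 44.9], [0.7, 50.1], [41.5, 54.9]] 0.08367566550580072
walls 596 [[-41.9, -25.6], [34.0, 31.4], [43.4, 40.3]] 0.061011324555268434
```

View pics/w2.png

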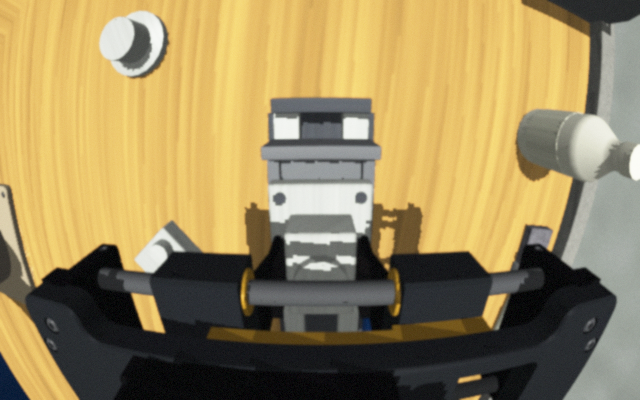

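The wrist view shows the housing held squarely above the carrier. The carrier's rear plate is at about (320,150) and the flange's rear edge at about (320,220). Next I'll measure the flange's rear edge more exactly.

Run:
```python
from h import *
from bench import camera,status
s=status.read_state();p=wcloud(s,camera("wrist"));print(s["ee_pos"].round(4) if hasattr(s["ee_pos"],"round") else s["ee_pos"])
L=(p[...,:2]-[.5955,.1504])@R2(np.radians(5.65))*1e3;z=p[...,2]
for nm,lo,hi in(("flange top",.128,.14),("plate",.077,.09)):
    k=(z>lo)&(z<hi)&(abs(L[...,0])<46)&(L[...,1]>10)&(L[...,1]<75)
    for x0 in range(-30,30,10):
        q=L[k&(L[...,0]>x0)&(L[...,0]<x0+10)][:,1];print(nm,x0,np.percentile(q,(1,50,99)).round(1),len(q))
    q=L[k&(L[...,1]>(25 if nm[0]=="f" else 45))][:,0];print("x",np.percentile(q,(0.5,99.5)).round(1), z[k].mean())
row([.5955,.1504,.138],down(5.65))
```

```text
[0.5955 0.1492 0.1388]
flange top -30 [10.3 25.8 39.4] 795
flange top -20 [16.8 30.3 39.5] 637
flange top -10 [22.  30.6 39.4] 631
flange top 0 [22.1 30.7 39.5] 618
flange top 10 [20.2 30.5 39.6] 612
flange top 20 [10.3 26.1 39.6] 849
x [-29.   29.9] 0.1333605064817655
plate -30 [44.8 50.  54.4] 208
plate -20 [44.8 50.5 55.1] 221
plate -10 [44.8 50.2 54.9] 224
plate 0 [44.8 50.5 54.9] 223
plate 10 [44.7 50.5 55.1] 233
plate 20 [44.8 50.  54.5] 212
x [-42.   42.8] 0.08370031523359803
now [0.5955 0.1492 0.1388] turn [0.    0.001 0.   ] shift [1.2 0.1 0.8]
```

Emit:
jog_arm:
  plan:
    - [0, 0, 0, 2, 0, 15, -1]
    - [0, 0, 0, 2, 0, 30, -1]
    - [0, 0, 0, 2, 0, 43, -1]
    - [0, 0, 0, 2, 0, 52, -1]
    - [0, 0, 0, 2, 0, 58, -1]
    - [0, 0, 0, 2, 0, 62, -1]
    - [0, 0, 0, 2, 0, 65, -1]
    - [0, 0, 0, 2, 0, 67, -1]
    - [0, 0, 0, 2, 0, 68, -1]
    - [0, 0, 0, 2, 0, 69, -1]
    - [0, 0, 0, 2, 0, 69, -1]

```text
time: 7.35
ee_pos: [0.5956, 0.1514, 0.0696]
eef_rot: [0.671, 0.741, 0.0, 0.0]
ft_force: [-0.7, 0.1, -2.4]
width: 0.0358
grip_force: 25.0
```

Emit:
jog_arm:
  plan:
    - [0, 0, 0, 0, 0, 0.7, -1]
    - [0, 0, 0, 0, 0, 1.2, -1]
    - [0, 0, 0, 0, 0, 1.2, -1]
    - [0, 0, 0, 0, 0, 1.2, -0.1]
    - [0, 0, 0, 0, 0, 1.2, 0.3]
    - [0, 0, 0, 0, 0, 1.2, 0.8]
    - [0, 0, 0, 0, 0, 1.2, 1]
    - [0, 0, 0, 0, 0, 1.2, 1]
    - [0, 0, 0, 0, 0, -20, 1]
    - [0, 0, 0, 0, 0, -55, 1]
    - [0, 0, 0, 0, 0, -90, 1]
    - [0, 0, 0, 0, 0, -110, 1]

```text
time: 8.55
ee_pos: [0.5963, 0.152, 0.1825]
eef_rot: [0.671, 0.741, 0.001, 0.001]
ft_force: [1.6, -0.1, 0.4]
width: 0.0858
grip_force: 0.0
```

Run:
```python
from h import *
from bench import camera,status
s=status.read_state();p=wcloud(s,camera("wrist"));print(np.round(s["ee_pos"],4),np.round(s["joint_positions"],2))
L=(p[...,:2]-[.5955,.1504])@R2(np.radians(5.65))*1e3;z=p[...,2]
for nm,lo,hi,x,y in(("flange",.061,.068,31,44),("block",.088,.106,30,40),("plates",.077,.087,46,75),("blktop",.09,.098,30,40)):
    k=(z>lo)&(z<hi)&(abs(L[...,0])<x)&(abs(L[...,1])<y);q=L[k]
    if len(q)>9: print(nm,len(q),np.percentile(q,(1,50,99),axis=0).round(1).tolist(),z[k].mean().round(4),np.c_[q,np.ones(len(q))].shape, np.linalg.lstsq(np.c_[q,np.ones(len(q))],z[k]*1e3,rcond=None)[0].round(3))
```

```text
[0.5963 0.152  0.1825] [ 0.32  0.46 -0.85  1.51  0.35  1.33 -0.47]
flange 2621 [[-28.8, -40.6], [0.6, 20.2], [30.1, 41.0]] 0.0632 (2621, 3) [1.000e-03 0.000e+00 6.323e+01]
block 2335 [[-16.8, -24.1], [0.7, 3.8], [18.5, 24.7]] 0.0959 (2335, 3) [ 6.0000e-03 -3.3000e-02  9.5987e+01]
plates 2468 [[-41.7, -55.2], [-0.1, 25.0], [42.3, 54.8]] 0.0836 (2468, 3) [-0.0000e+00  6.0000e-03  8.3626e+01]
blktop 1479 [[-16.9, -24.2], [0.7, 9.6], [18.7, 24.7]] 0.0931 (1479, 3) [-3.000e-03 -2.000e-03  9.314e+01]
```

Run:
```python
from h import *
O=np.array([.616,-.059])
for n,sh in(("side",[.002,-.001]),("top",[-.0002,.0003])):
    p=np.load(n+"_p.npy");L=(p[...,:2]+sh-O)@R2(np.radians(5.65))*1e3;z=p[...,2]
    k=(z>.079)&(z<.09)&(abs(L[...,0])<45)&(L[...,1]>-120)&(L[...,1]<100)
    h,e=np.histogram(L[k][:,1],bins=range(-120,100,5));print(n,[(int(a),int(b)) for a,b in zip(e,h) if b])
    k=(z>.2)&(z<.285)&(abs(L[...,1])<90);print("head/lever front x",np.percentile(L[k][:,0],(.5,2)).round(1),"y",np.percentile(L[k][:,1],(.5,2,50,98,99.5)).round(1))
```

```text
side [(-80, 9), (-75, 26), (-70, 36), (-45, 3), (-40, 4), (-35, 1), (-30, 5), (-25, 3), (-20, 3), (-15, 3), (-10, 2), (-5, 4), (0, 25), (20, 14), (25, 32), (30, 42)]
head/lever front x [-64.4 -64.1] y [-86.9 -76.3  28.1  78.4  87.1]
top [(-80, 20), (-75, 11)]
head/lever front x [-541.6 -529. ] y [-78.  -72.4   5.9  72.6  85.4]
```

```bash
cat >> h.py <<'E'
O3=np.array([.616,-.059,0]);RP=Ro.from_euler("z",5.65,degrees=True)
def tilt(deg=45):
    a=np.radians(deg);z=[np.cos(a),0,-np.sin(a)];x=[-np.sin(a),0,-np.cos(a)];return RP*Ro.from_matrix(np.c_[x,[0,1,0],z])
def W(x,y,z): return O3+RP.apply(np.array([x,y,z])/1e3)
E
python3 -c "
from h import *
row(W(-160,150,190),tilt())"
```

```text
now [0.5972 0.1524 0.185 ] turn [-0.609 -0.61  -1.483] shift [ -62.1 -162.1   -6. ]
```

Emit:
jog_arm:
  plan:
    - [-0.05, -0.05, -0.12, -10, -40, -6, 0.5]
    - [-0.1, -0.1, -0.25, -25, -80, -6, 0]
    - [-0.15, -0.15, -0.37, -40, -120, -6, -0.5]
    - [-0.2, -0.2, -0.49, -62, -162, -6, -1]
    - [-0.25, -0.25, -0.62, -62, -162, -6, -1]
    - [-0.3, -0.3, -0.74, -62, -162, -6, -1]
    - [-0.36, -0.36, -0.87, -62, -162, -6, -1]
    - [-0.41, -0.41, -0.99, -62, -162, -6, -1]
    - [-0.46, -0.46, -1.11, -62, -162, -6, -1]
    - [-0.51, -0.51, -1.24, -62, -162, -6, -1]
    - [-0.56, -0.56, -1.36, -62, -162, -6, -1]
    - [-0.609, -0.61, -1.483, -62, -162, -6, -1]

```text
time: 9.8
ee_pos: [0.47, 0.0853, 0.201]
eef_rot: [-0.008, 0.937, 0.015, 0.349]
ft_force: [-0.7, 0.5, -0.1]
width: 0.0025
grip_force: 0.0
```

Run:
```python
from h import *
from bench import camera,status
camera("top")
row(W(-160,150,190),tilt())
print(np.round(status.read_state()["joint_positions"],2),np.round(status.read_state()["joint_vel"],2))
cv2.imwrite("pics/s3.png",camera("side")["image"][:,:,::-1])
row(W(-160,150,190),tilt());row(W(-90,90,62),tilt())
```

```text
now [0.4706 0.0842 0.2011] turn [-0.033 -0.071 -0.06 ] shift [ 29.   -9.  -10.6]
[ 0.28 -0.5  -0.58  2.42 -0.18  0.46  1.39] [-0.01  0.   -0.    0.    0.21  0.08 -0.53]
now [0.4697 0.083  0.2002] turn [-0.037 -0.074 -0.075] shift [ 27.7  -8.2 -10.6]
now [0.4697 0.083  0.2002] turn [-0.037 -0.074 -0.075] shift [ 53.7 -65.4 134.1]
```

View pics/s3.png

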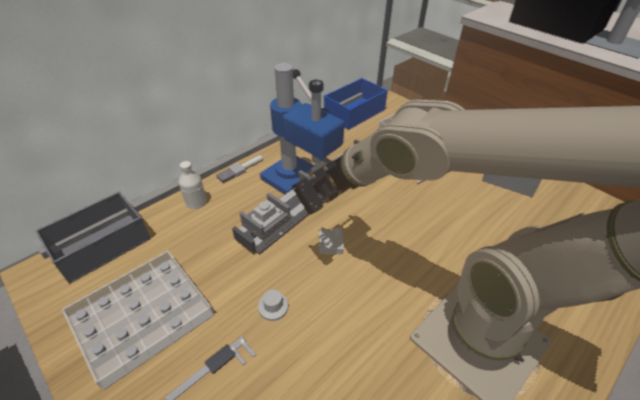

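The side view shows the gripper tilted about 45° in front of the rail at about (320,190). The housing sits in its carrier at (265,213), and nothing has been disturbed. Joints 2 and 4 are at their limits here, so the next pose goes farther out.

```bash
python3 -c "
from h import *
row(W(-100,90,132),tilt());row(W(-28,90,60),tilt())"
```

```text
now [0.4697 0.083  0.2002] turn [-0.037 -0.074 -0.075] shift [ 15.6 -64.5  74.6]
now [0.4697 0.083  0.2002] turn [-0.037 -0.074 -0.075] shift [  8.3 -60.4 176. ]
```

Emit:
jog_arm:
  plan:
    - [0, 0, 0, 0, -20, 25, -1]
    - [0, 0, 0, 0, -40, 50, -1]
    - [0, 0, 0, 0, -60, 80, -1]
    - [0, 0, 0, 0, -60, 80, -1]
    - [0, 0, 0, 0, -60, 80, -1]

```text
time: 10.4
ee_pos: [0.5217, 0.0254, 0.1366]
eef_rot: [-0.001, 0.938, 0.016, 0.345]
ft_force: [-0.1, 0.6, -0.1]
width: 0.0005
grip_force: 0.0
```

```bash
python3 -c "
from h import *
from bench import status
row(W(-100,90,132),tilt());row(W(-28,90,60),tilt())
print(np.round(status.read_state()['joint_positions'],2))
"
```

```text
now [0.5217 0.0254 0.1366] turn [-0.038 -0.078 -0.083] shift [13.7 -4.7 -5.8]
now [0.5217 0.0254 0.1366] turn [-0.038 -0.078 -0.083] shift [ 5.9 -0.5 95.6]
[ 0.59 -0.24 -0.72  2.41 -0.36  0.23  1.73]
```

Emit:
jog_arm:
  plan:
    - [-0.01, -0.02, -0.02, 2, 0, 12, -1]
    - [-0.02, -0.04, -0.04, 3, 0, 24, -1]
    - [-0.03, -0.06, -0.06, 4, 0, 36, -1]
    - [-0.038, -0.078, -0.083, 5, 0, 48, -1]
    - [-0.038, -0.078, -0.083, 6, 0, 60, -1]
    - [-0.038, -0.078, -0.083, 6, 0, 60, -1]
    - [-0.038, -0.078, -0.083, 6, 0, 60, -1]

```text
time: 11.1
ee_pos: [0.5563, 0.0277, 0.1089]
eef_rot: [-0.047, 0.928, 0.018, 0.37]
ft_force: [0.2, -0.1, -0.4]
width: 0.0003
grip_force: 0.0
```

```bash
python3 -c "
from h import *
from bench import status
row(W(-28,90,60),tilt())
print(np.round(status.read_state()['joint_positions'],2))
"
```

```text
now [0.5563 0.0277 0.1089] turn [ 0.    -0.026  0.003] shift [17.1 -2.1 51.3]
[ 1.05 -0.08 -1.15  2.38 -1.07  0.07  2.6 ]
```

```bash
python3 -c "
from h import *
row(W(-90,100,120),tilt(58));row(W(-40,90,46),tilt(58))
from bench import status
s=status.read_state();print(np.round(RP.inv().apply(s['ee_pos']-O3)*1e3))"
```

```text
now [0.5563 0.0277 0.1089] turn [-0.     0.201  0.003] shift [ 20.7   7.9 -34.9]
now [0.5563 0.0277 0.1089] turn [-0.     0.201  0.003] shift [35.4 -2.  53.1]
[-51.  92. 109.]
```

Emit:
jog_arm:
  plan:
    - [0, 0.05, 0, 5, 2, -10, -1]
    - [0, 0.1, 0, 10, 4, -20, -1]
    - [0, 0.15, 0, 15, 6, -30, -1]
    - [0, 0.2, 0, 20, 8, -35, -1]
    - [0, 0.2, 0, 20, 8, -35, -1]
    - [0, 0.2, 0, 20, 8, -35, -1]

```text
time: 11.7
ee_pos: [0.5166, 0.0313, 0.12]
eef_rot: [-0.05, 0.96, 0.012, 0.276]
ft_force: [0.9, 0.3, -0.3]
width: 0.0003
grip_force: 0.0
```

```bash
python3 -c "
from h import *
row(W(-90,100,120),tilt(58));row(W(-40,90,46),tilt(58))
from bench import status
s=status.read_state();print(np.round(s['joint_positions'],2),np.round(RP.inv().apply(s['ee_pos']-O3)*1e3))"
```

```text
now [0.5166 0.0313 0.12  ] turn [-0.002  0.002  0.005] shift [-0.1  0.4 -0. ]
now [0.5166 0.0313 0.12  ] turn [-0.002  0.002  0.005] shift [-3.1 -9.5 89.3]
[ 1.27 -0.34 -1.27  2.3  -0.79  0.49  2.23] [-90. 100. 120.]
```

Emit:
jog_arm:
  plan:
    - [0, 0, 0, -1, -3, 25, -1]
    - [0, 0, 0, -2, -6, 50, -1]
    - [0, 0, 0, -3, -9, 75, -1]
    - [0, 0, 0, -3, -9.5, 89, -1]
    - [0, 0, 0, -3, -9.5, 89, -1]
    - [0, 0, 0, -3, -9.5, 89, -1]

```text
time: 12.3
ee_pos: [0.5492, 0.0168, 0.0714]
eef_rot: [-0.042, 0.962, 0.007, 0.27]
ft_force: [-0.0, -0.6, 1.0]
width: 0.0004
grip_force: 0.0
```

```bash
python3 -c "
from h import *
row(W(-40,90,46),tilt(58))
row(W(-40,50,46),tilt(58))
from bench import status,camera
s=status.read_state();print(np.round(s['joint_positions'],2),np.round(RP.inv().apply(s['ee_pos']-O3)*1e3))
cv2.imwrite('pics/s4.png',cv2.resize(camera('side')['image'][60:270,200:480,::-1],None,fx=2.8,fy=2.8))"
```

```text
now [0.5492 0.0168 0.0714] turn [-0.015 -0.012 -0.006] shift [-3.   8.5 31.4]
now [0.5492 0.0168 0.0714] turn [-0.015 -0.012 -0.006] shift [ -3.3 -31.5  32. ]
[ 1.02  0.12 -1.16  2.26  0.45  0.31  1.16] [-59.  82.  71.]
```

View pics/s4.png

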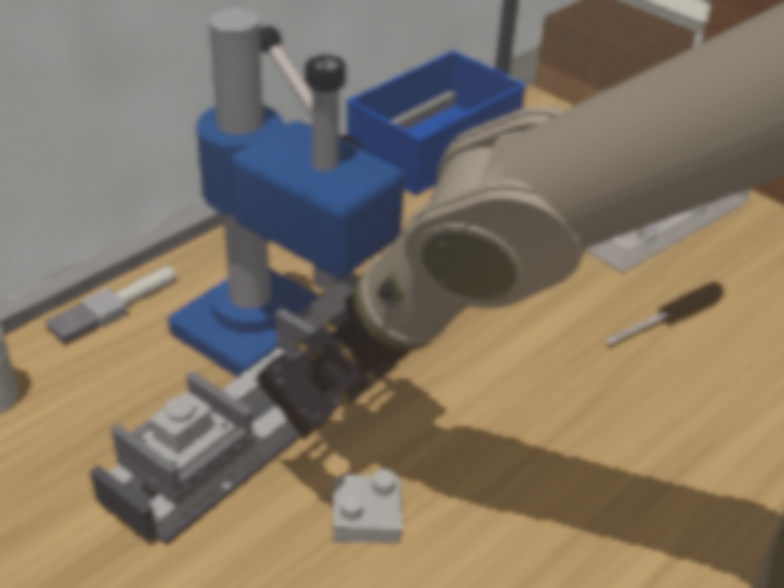

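The crop shows the gripper in front of the rail, between the loaded carrier at (180,430) and the press head. There is clear space to the head at (370,230). I'll carry on to the push start.

Emit:
jog_arm:
  plan:
    - [0, 0, 0, -1, 2, 8, -1]
    - [-0.005, -0.005, 0, -2, 4, 16, -1]
    - [-0.01, -0.01, 0, -3, 6, 24, -1]
    - [-0.015, -0.012, -0.006, -3, 8, 31, -1]
    - [-0.015, -0.012, -0.006, -3, 8, 31, -1]
    - [-0.015, -0.012, -0.006, -3, 8, 31, -1]

```text
time: 12.95
ee_pos: [0.5667, 0.0261, 0.0475]
eef_rot: [-0.048, 0.96, 0.013, 0.275]
ft_force: [0.1, -0.2, 0.4]
width: 0.0005
grip_force: 0.0
```

```bash
cat >> h.py <<'E'
def now():
    from bench import status
    s=status.read_state();print("j",np.round(s['joint_positions'],2),"local",np.round(RP.inv().apply(s['ee_pos']-O3)*1e3,1),"F",np.round(s["ft_force"],1),"t",s["time"])
E
python3 -c "
from h import *
now();row(W(-40,90,46),tilt(58))
row(W(-40,0,46),tilt(58))"
```

```text
j [ 0.79  0.21 -0.96  2.25  0.73  0.27  0.9 ] local [-40.6  89.5  47.5] F [ 0.1 -0.2  0.4] t 12.95
now [0.5667 0.0261 0.0475] turn [-0.001 -0.001  0.001] shift [0.2 0.5 1.6]
now [0.5667 0.0261 0.0475] turn [-0.001 -0.001  0.001] shift [  0.3 -89.5   1.7]
```

Emit:
jog_arm:
  plan:
    - [0, 0, 0, 0, -8, 0, -1]
    - [0, 0, 0, 0, -16, 0, -1]
    - [0, 0, 0, 0, -24, 0, -1]
    - [0, 0, 0, 0, -32, 0, -1]
    - [0, 0, 0, 0, -37, 0, -1]
    - [0, 0, 0, 0, -42, 0, -1]
    - [0, 0, 0, 0, -48, 0, -1]
    - [0, 0, 0, 0, -54, 0, -1]
    - [0, 0, 0, 0, -60, 0, -1]
    - [0, 0, 0, 0, -66, 0, -1]
    - [0, 0, 0, 0, -72, 0, -1]
    - [0, 0, 0, 0, -78, 0, -1]

```text
time: 14.15
ee_pos: [0.5751, -0.0527, 0.048]
eef_rot: [-0.047, 0.96, 0.012, 0.275]
ft_force: [0.8, 3.4, -1.0]
width: 0.0005
grip_force: 1.2
```

```bash
python3 -c "
from h import *
now();row(W(-40,-60,46),tilt(58))"
```

```text
j [ 1.09  0.29 -1.08  2.21  0.61  0.27  1.22] local [-40.   10.3  48. ] F [ 0.8  3.4 -1. ] t 14.15
now [ 0.5751 -0.0527  0.048 ] turn [-0.002  0.     0.001] shift [  1.1 -70.3   1.9]
```

Pushing with 3.4 N, as expected.

Emit:
jog_arm:
  plan:
    - [0, 0, 0, 0, -6, 0, -1]
    - [0, 0, 0, 0, -12, 0, -1]
    - [0, 0, 0, 0, -18, 0, -1]
    - [0, 0, 0, 0, -24, 0, -1]
    - [0, 0, 0, 0, -30, 0, -1]
    - [0, 0, 0, 0, -36, 0, -1]
    - [0, 0, 0, 0, -42, 0, -1]
    - [0, 0, 0, 0, -48, 0, -1]
    - [0, 0, 0, 0, -54, 0, -1]
    - [0, 0, 0, 0, -60, 0, -1]
    - [0, 0, 0, 0, -66, 0, -1]
    - [0, 0, 0, 0, -72, 0, -1]

```text
time: 15.35
ee_pos: [0.5821, -0.1244, 0.0481]
eef_rot: [-0.047, 0.96, 0.012, 0.275]
ft_force: [1.0, 2.9, -0.8]
width: 0.0006
grip_force: 1.2
```

```bash
python3 -c "
from h import *
now();row(W(-40,-95,46),tilt(58))"
```

```text
j [ 1.29  0.41 -1.14  2.15  0.59  0.32  1.43] local [-40.2 -61.8  48.1] F [ 1.   2.9 -0.8] t 15.35
now [ 0.5821 -0.1244  0.0481] turn [-0.002  0.     0.001] shift [  1.  -33.2   2. ]
```

Emit:
jog_arm:
  plan:
    - [0, 0, 0, 0, -5, 0, -1]
    - [0, 0, 0, 0, -10, 0, -1]
    - [0, 0, 0, 0, -14, 0, -1]
    - [0, 0, 0, 0, -18, 0, -1]
    - [0, 0, 0, 0, -21, 0, -1]
    - [0, 0, 0, 0, -24, 0, -1]
    - [0, 0, 0, 0, -26, 0, -1]
    - [0, 0, 0, 0, -26, 0, -1]

```text
time: 16.15
ee_pos: [0.5843, -0.1472, 0.048]
eef_rot: [-0.049, 0.96, 0.014, 0.275]
ft_force: [-5.2, 9.7, 6.5]
width: 0.0004
grip_force: 5.3
```

```bash
cat >> h.py <<'E'
def look(y0,y1,n="top"):
    from bench import camera
    p=cloud(camera(n));sh=[-.0002,.0003] if n=="top" else [.002,-.001]
    L=(p[...,:2]+sh-O3[:2])@R2(np.radians(5.65))*1e3;z=p[...,2]
    k=(z>.078)&(z<.092)&(abs(L[...,0])<45)&(L[...,1]>y0)&(L[...,1]<y1)
    h,e=np.histogram(L[k][:,1],bins=np.arange(y0,y1+1,2));print(n,"plates y",[(int(a),int(b)) for a,b in zip(e,h) if b])
E
python3 -c "
from h import *
now();row(W(-40,-95,46),tilt(58));look(-250,-50)"
```

```text
j [ 1.34  0.45 -1.16  2.13  0.59  0.34  1.49] local [-40.2 -84.7  48. ] F [-5.2  9.7  6.5] t 16.15
now [ 0.5843 -0.1472  0.048 ] turn [ 0.001 -0.     0.003] shift [  0.9 -10.3   1.8]
top plates y [(-204, 3), (-202, 15), (-200, 21), (-198, 17), (-196, 15), (-194, 20), (-192, 2), (-174, 2), (-172, 9), (-170, 2), (-168, 5), (-166, 3), (-164, 3), (-162, 4), (-158, 4), (-156, 3), (-152, 2), (-148, 1), (-146, 2), (-142, 4), (-140, 2), (-138, 1), (-136, 6), (-134, 3), (-132, 4), (-130, 1), (-128, 6), (-126, 7), (-124, 8), (-122, 1), (-104, 6), (-102, 14), (-100, 20), (-98, 17), (-96, 17), (-94, 12), (-92, 1)]
```

```bash
python3 -c "
from h import *
from bench import camera
w=camera('wrist')['image'];s=camera('side')['image']
now()
a=np.vstack([cv2.resize(s[60:230,240:480],(560,397)),]);b=cv2.resize(w,(560,350))[:200]
cv2.imwrite('pics/c5.png',np.vstack([a,b])[:,:,::-1]); cv2.imwrite('pics/w5.png',w[:,:,::-1])"
```

```text
j [ 1.34  0.45 -1.16  2.13  0.59  0.34  1.49] local [-40.2 -84.7  48. ] F [-4.6  9.3  6.6] t 16.3
```

View pics/c5.png

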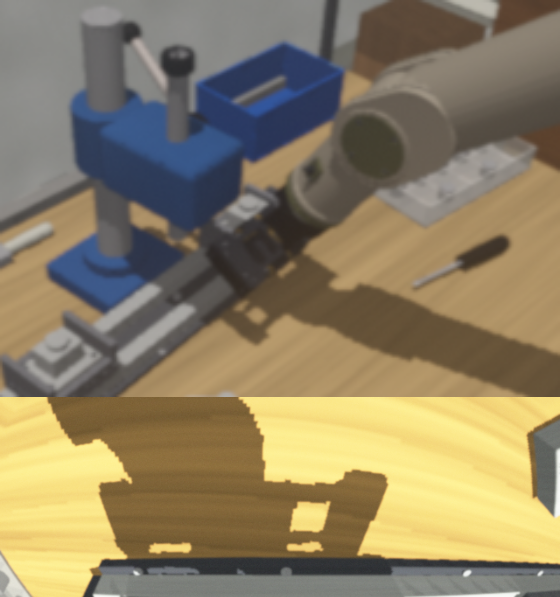

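View pics/w5.png

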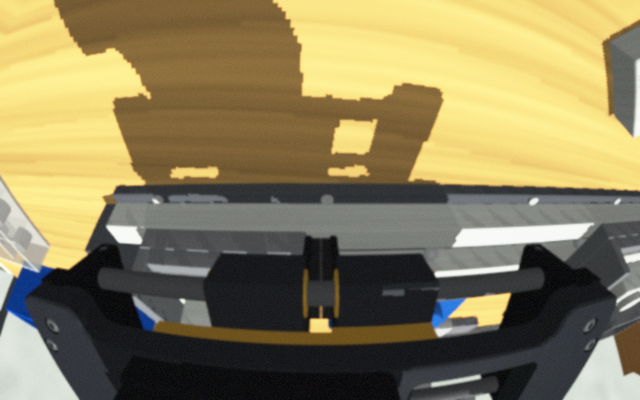

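The views show the gripper just past the head front, with no visible contact between the body or wrist and the head or lever. The closed fingers at (320,270) are behind the rear plate. The top depth puts the full carrier 17 mm short of its station. I'll push on gently and watch the force.

Emit:
jog_arm:
  plan:
    - [0, 0, 0, 0, -2, 0, -1]
    - [0, 0, 0, 0, -4, 0, -1]
    - [0, 0, 0, 0, -4, 0, -1]

```text
time: 16.6
ee_pos: [0.5848, -0.1516, 0.0481]
eef_rot: [-0.049, 0.96, 0.013, 0.275]
ft_force: [-1.2, 7.1, 0.3]
width: 0.0005
grip_force: 3.4
```

```bash
python3 -c "
from h import *
now();look(-250,-50)"
```

```text
j [ 1.34  0.46 -1.16  2.12  0.59  0.34  1.5 ] local [-40.2 -89.1  48.1] F [-1.2  7.1  0.3] t 16.6
top plates y [(-208, 12), (-206, 12), (-204, 19), (-202, 14), (-200, 23), (-198, 17), (-196, 1), (-178, 3), (-176, 3), (-174, 5), (-172, 4), (-170, 3), (-168, 3), (-164, 3), (-162, 2), (-160, 1), (-158, 2), (-154, 1), (-152, 1), (-150, 1), (-146, 2), (-144, 1), (-142, 1), (-140, 5), (-138, 4), (-136, 4), (-134, 4), (-132, 3), (-130, 2), (-128, 7), (-108, 8), (-106, 15), (-104, 16), (-102, 20), (-100, 14), (-98, 15)]
```

Emit:
jog_arm:
  plan:
    - [0, 0, 0, 0, -3, 0, -1]
    - [0, 0, 0, 0, -6, 0, -1]
    - [0, 0, 0, 0, -8, 0, -1]
    - [0, 0, 0, 0, -10, 0, -1]
    - [0, 0, 0, 0, -11, 0, -1]
    - [0, 0, 0, 0, -11, 0, -1]
    - [0, 0, 0, 0, -11, 0, -1]

```text
time: 17.35
ee_pos: [0.5859, -0.1649, 0.0482]
eef_rot: [-0.047, 0.96, 0.012, 0.275]
ft_force: [-0.0, 2.2, -1.3]
width: 0.0004
grip_force: 0.9
```

```bash
python3 -c "
from h import *
now();look(-250,-50)"
```

```text
j [ 1.36  0.48 -1.16  2.11  0.6   0.35  1.52] local [ -40.3 -102.4   48.2] F [-0.   2.2 -1.3] t 17.35
top plates y [(-222, 5), (-220, 15), (-218, 21), (-216, 14), (-214, 21), (-212, 20), (-210, 2), (-192, 2), (-190, 5), (-188, 3), (-186, 2), (-184, 4), (-182, 4), (-178, 2), (-176, 3), (-172, 1), (-170, 1), (-166, 1), (-164, 4), (-162, 2), (-160, 2), (-158, 2), (-156, 1), (-154, 6), (-152, 5), (-150, 3), (-148, 3), (-146, 4), (-144, 3), (-142, 8), (-140, 1), (-122, 6), (-120, 15), (-118, 21), (-116, 17), (-114, 20), (-112, 19)]
```

```bash
python3 -c "
from h import *
for a in((-40,-92,48),(-100,-60,143),(-100,290,143)): row(W(*a),tilt(58))"
```

```text
now [ 0.5859 -0.1649  0.0482] turn [-0.003 -0.     0.   ] shift [-0.2 10.4  0.3]
now [ 0.5859 -0.1649  0.0482] turn [-0.003 -0.     0.   ] shift [   0.3   42.1 -112.1]
now [ 0.5859 -0.1649  0.0482] turn [-0.003 -0.     0.   ] shift [ 2.000e-01  3.921e+02 -1.130e+02]
```

Emit:
jog_arm:
  plan:
    - [0, 0, 0, 0, 6, 0, -1]
    - [0, 0, 0, 0, 15, -15, -1]
    - [0, 0, 0, 0, 25, -45, -1]
    - [0, 0, 0, 0, 35, -75, -1]
    - [0, 0, 0, 0, 45, -105, -1]
    - [0, 0, 0, 0, 75, -113, -1]
    - [0, 0, 0, 0, 105, -113, -1]
    - [0, 0, 0, 0, 140, -113, -1]
    - [0, 0, 0, 0, 175, -113, -1]
    - [0, 0, 0, 0, 210, -113, -1]
    - [0, 0, 0, 0, 245, -113, -1]
    - [0, 0, 0, 0, 245, -113, -1]

```text
time: 18.6
ee_pos: [0.5018, 0.0771, 0.1431]
eef_rot: [-0.048, 0.96, 0.014, 0.275]
ft_force: [0.8, -0.3, 0.5]
width: 0.0008
grip_force: 0.0
```

```bash
python3 -c "
from h import *
now();look(-250,-50)
for a in((-100,290,143),(-32,286,68)): row(W(*a),tilt(58))"
```

```text
j [ 1.15 -0.5  -1.2   2.29 -0.85  0.6   2.14] local [-100.2  146.7  143.1] F [ 0.8 -0.3  0.5] t 18.6
top plates y [(-222, 3), (-220, 15), (-218, 16), (-216, 18), (-214, 19), (-212, 18), (-210, 6), (-192, 4), (-190, 2), (-188, 6), (-186, 3), (-184, 3), (-182, 4), (-180, 2), (-176, 3), (-174, 1), (-172, 1), (-170, 1), (-168, 1), (-164, 1), (-162, 1), (-158, 5), (-156, 5), (-154, 4), (-152, 3), (-150, 2), (-148, 5), (-146, 3), (-144, 3), (-142, 9), (-140, 3), (-122, 5), (-120, 16), (-118, 16), (-116, 16), (-114, 19), (-112, 19), (-110, 3)]
now [0.5024 0.0803 0.144 ] turn [0.001 0.    0.005] shift [  0.4 140.2   0.7]
now [0.5024 0.0803 0.144 ] turn [0.001 0.    0.005] shift [-17.5 136.  100.3]
```

```bash
python3 -c "
from h import *
for a in((-90,288,140),(-30,288,68)): row(W(*a),tilt(75))"
```

```text
now [0.5024 0.0803 0.144 ] turn [0.    0.297 0.005] shift [ -6.5 138.2   8.5]
now [0.5024 0.0803 0.144 ] turn [0.    0.297 0.005] shift [-19.2 138.  101.4]
```

Emit:
jog_arm:
  plan:
    - [0, 0.05, 0, -1, 10, 1, -1]
    - [0, 0.1, 0, -2, 20, 2, -1]
    - [0, 0.15, 0, -3, 35, 3, -1]
    - [0, 0.2, 0, -4, 50, 4, -1]
    - [0, 0.25, 0, -5, 70, 6, -1]
    - [0, 0.297, 0, -6, 90, 8, -1]
    - [0, 0.297, 0, -6, 110, 8, -1]
    - [0, 0.297, 0, -6, 130, 8, -1]
    - [0, 0.297, 0, -6, 138, 8, -1]
    - [0, 0.297, 0, -6, 138, 8, -1]
    - [0, 0.297, 0, -6, 138, 8, -1]

```text
time: 19.75
ee_pos: [0.4707, 0.1972, 0.1581]
eef_rot: [-0.049, 0.989, 0.01, 0.141]
ft_force: [-0.4, -0.0, 0.5]
width: 0.0008
grip_force: 0.0
```

```bash
python3 -c "
from h import *
now()
for a in((-90,288,140),(-30,288,68)): row(W(*a),tilt(75))"
```

```text
j [ 1.23 -0.5  -1.47  2.03 -0.57  0.94  1.66] local [-119.3  269.3  158.1] F [-0.4 -0.   0.5] t 19.75
now [0.4707 0.1972 0.1581] turn [ 0.007  0.021 -0.   ] shift [-23.1  18.5  25.6]
now [0.4707 0.1972 0.1581] turn [ 0.007  0.021 -0.   ] shift [-60.6  18.  111.5]
```

```bash
python3 -c "
from h import *
row(W(-10,290,140),tilt(80))"
```

```text
now [0.4707 0.1972 0.1581] turn [0.007 0.108 0.   ] shift [-99.9  20.4  48. ]
```

Emit:
jog_arm:
  plan:
    - [0, 0.01, 0, -15, 3, 7, -1]
    - [0, 0.02, 0, -30, 6, 14, -1]
    - [0, 0.04, 0, -45, 9, 21, -1]
    - [0, 0.06, 0, -60, 12, 28, -1]
    - [0, 0.08, 0, -75, 15, 35, -1]
    - [0.007, 0.108, 0, -90, 20, 42, -1]
    - [0.007, 0.108, 0, -100, 20, 48, -1]
    - [0.007, 0.108, 0, -100, 20, 48, -1]

```text
time: 20.55
ee_pos: [0.4759, 0.1859, 0.1936]
eef_rot: [-0.05, 0.993, 0.012, 0.105]
ft_force: [0.1, -0.7, 0.3]
width: 0.0003
grip_force: 0.0
```

```bash
python3 -c "
from h import *
now();row(W(-10,290,68),tilt(80))"
```

```text
j [ 1.33 -0.5  -1.47  1.92 -0.56  1.1   1.7 ] local [-115.3  257.5  193.6] F [ 0.1 -0.7  0.3] t 20.55
now [0.4759 0.1859 0.1936] turn [ 0.013  0.036 -0.   ] shift [-76.7  30.7 145.3]
```

```bash
python3 -c "
from h import *
row(W(-105,240,100),tilt(80));row(W(-105,240,72),tilt(80))"
```

```text
now [0.4759 0.1859 0.1936] turn [ 0.013  0.036 -0.   ] shift [  9.5 -18.7  93.5]
now [0.4759 0.1859 0.1936] turn [ 0.013  0.036 -0.   ] shift [ 15.3 -19.1 120.9]
```

Emit:
jog_arm:
  plan:
    - [0, 0, 0, 3, -5, 20, -1]
    - [0, 0, 0, 6, -10, 40, -1]
    - [0, 0.01, 0, 9, -15, 60, -1]
    - [0, 0.02, 0, 12, -19, 80, -1]
    - [0.01, 0.036, 0, 15, -19, 100, -1]
    - [0.01, 0.036, 0, 15, -19, 120, -1]
    - [0.01, 0.036, 0, 15, -19, 120, -1]

```text
time: 21.25
ee_pos: [0.436, 0.1507, 0.1124]
eef_rot: [-0.05, 0.994, 0.011, 0.101]
ft_force: [-0.1, 0.2, 0.6]
width: 0.0003
grip_force: 0.0
```

```bash
python3 -c "
from h import *
now();row(W(-105,240,72),tilt(80));row(W(-30,288,70),tilt(80))"
```

```text
j [ 1.29 -0.5  -1.47  2.13 -0.62  0.94  1.79] local [-158.5  226.4  112.4] F [-0.1  0.2  0.6] t 21.25
now [0.436  0.1507 0.1124] turn [0.013 0.029 0.001] shift [-44.2  12.9  50.5]
now [0.436  0.1507 0.1124] turn [0.013 0.029 0.001] shift [-117.3   60.7   68.2]
```

```bash
python3 -c "
from h import *
row(W(-130,230,180),down(5.65));row(W(0,288,150),down(5.65))"
```

```text
now [0.436  0.1507 0.1124] turn [0.17  0.15  1.567] shift [-41.6   4.4 -60.5]
now [0.436  0.1507 0.1124] turn [0.17  0.15  1.567] shift [-162.8   61.6   -4.1]
```

Emit:
jog_arm:
  plan:
    - [0.014, 0.013, 0.13, -5, 0, -10, -1]
    - [0.028, 0.025, 0.26, -10, 0, -20, -1]
    - [0.042, 0.038, 0.39, -15, 0, -30, -1]
    - [0.057, 0.05, 0.52, -20, 0, -40, -1]
    - [0.07, 0.063, 0.65, -25, 0, -50, -1]
    - [0.085, 0.075, 0.78, -30, 0, -60, -1]
    - [0.1, 0.088, 0.91, -35, 2, -60, -1]
    - [0.113, 0.1, 1.04, -40, 4, -60, -1]
    - [0.127, 0.113, 1.18, -42, 4, -60, -1]
    - [0.142, 0.125, 1.31, -42, 4, -60, -1]
    - [0.156, 0.138, 1.44, -42, 4, -60, -1]
    - [0.17, 0.15, 1.567, -42, 4, -60, -1]

```text
time: 22.45
ee_pos: [0.4323, 0.1459, 0.1972]
eef_rot: [0.673, 0.739, 0.015, 0.008]
ft_force: [0.4, -0.5, 0.6]
width: 0.0003
grip_force: 0.0
```

```bash
python3 -c "
from h import *
now();row(W(-130,230,180),down(5.65));row(W(0,288,150),down(5.65))"
```

```text
j [ 1.42 -0.5  -1.47  1.9  -0.53  1.3   0.19] local [-162.6  222.   197.2] F [ 0.4 -0.5  0.6] t 22.45
now [0.4323 0.1459 0.1972] turn [ 0.033 -0.008 -0.005] shift [ 8.1 32.  18.4]
now [0.4323 0.1459 0.1972] turn [ 0.033 -0.008 -0.005] shift [ 66.5 160.6  53. ]
```

Emit:
jog_arm:
  plan:
    - [0.033, -0.008, -0.005, 0, 20, 10, -1]
    - [0.033, -0.008, -0.005, 0, 40, 20, -1]
    - [0.033, -0.008, -0.005, 0, 60, 30, -1]
    - [0.033, -0.008, -0.005, 0, 80, 40, -1]
    - [0.033, -0.008, -0.005, 0, 80, 40, -1]
    - [0.033, -0.008, -0.005, 0, 80, 40, -1]

```text
time: 23.05
ee_pos: [0.4387, 0.1316, 0.1955]
eef_rot: [0.67, 0.743, 0.017, 0.011]
ft_force: [-0.0, 0.2, 0.4]
width: 0.0001
grip_force: 0.0
```

```bash
python3 -c "
from h import *
now();row(W(-80,230,155),down(5.65));row(W(0,288,150),down(5.65))"
```

```text
j [ 1.45 -0.5  -1.47  1.9  -0.53  1.29  0.24] local [-157.7  207.2  195.5] F [-0.   0.2  0.4] t 23.05
now [0.4387 0.1316 0.1955] turn [ 0.04  -0.007  0.005] shift [22.2 76.1 43.7]
now [0.4387 0.1316 0.1955] turn [ 0.04  -0.007  0.005] shift [ 79.8 156.1  52.4]
```

```bash
cat > k.py <<'E'
import numpy as np,itertools
from scipy.optimize import least_squares
from scipy.spatial.transform import Rotation as Ro
D=[([1.27,.332,-.065,1.46,.022,1.35,-.088],(.1714,-.6011,.2226),(.99,.138,0,-.001)),
([.88,.03,-.52,1.97,.02,1.14,-.07],(.3999,-.2039,.1502),(.843,.539,0,0)),
([.32,.46,-.85,1.51,.35,1.33,-.47],(.5963,.152,.1825),(.671,.741,.001,.001)),
([.59,-.24,-.72,2.41,-.36,.23,1.73],(.5217,.0254,.1366),(-.001,.938,.016,.345)),
([1.05,-.08,-1.15,2.38,-1.07,.07,2.6],(.5563,.0277,.1089),(-.047,.928,.018,.37)),
([1.27,-.34,-1.27,2.3,-.79,.49,2.23],(.5166,.0313,.12),(-.05,.96,.012,.276)),
([.79,.21,-.96,2.25,.73,.27,.9],(.5667,.0261,.0475),(-.048,.96,.013,.275)),
([1.36,.48,-1.16,2.11,.6,.35,1.52],(.5859,-.1649,.0482),(-.047,.96,.012,.275))]
def fk(j,s,p):
    h,L1,L2,L3,o1,o7,a,b,c=p
    z=lambda q:Ro.from_euler("z",q);y=lambda q:Ro.from_euler("y",q)
    R=z(s[0]*j[0]+o1)*y(j[1]);P=np.array([0,0,h])+R.apply([0,0,L1])
    R=R*z(s[1]*j[2]);P=P+R.apply([a,0,0]);R=R*y(j[3]);P=P+R.apply([b,0,L2])
    R=R*z(s[2]*j[4])*y(j[5]);P=P+R.apply([c,0,L3]);return P,R*z(s[3]*j[6]+o7)
if __name__=="__main__":
    best=[]
    for s in itertools.product((1,-1),repeat=4):
        for o1 in(0,np.pi):
          for o7 in(0,np.pi/2,np.pi,-np.pi/2):
            def f(p):
                r=[]
                for j,x,q in D:
                    P,R=fk(j,s,p);r+=list(P-x)+list(.3*(R.inv()*Ro.from_quat(q)).as_rotvec())
                return r
            m=least_squares(f,[.2,.49,.47,.33,o1,o7,0,0,0]);best.append((m.cost,s,m.x))
    best.sort(key=lambda b:b[0])
    for b in best[:3]: print(b[0],b[1],b[2].round(3))
    np.save("k.npy",np.r_[best[0][1],best[0][2]])
E
python3 k.py
```

```text
0.0007172289871895704 (-1, -1, -1, -1) [ 0.267  0.455  0.486  0.347 -0.068  1.514  0.008  0.025  0.003]
0.0007172289871895713 (-1, -1, -1, -1) [ 2.670e-01  4.550e-01  4.860e-01  3.470e-01 -6.800e-02 -4.769e+00
  8.000e-03  2.500e-02  3.000e-03]
0.000717228987189575 (-1, -1, -1, -1) [ 0.267  0.455  0.486  0.347 -0.068  1.514  0.008  0.025  0.003]
```

```bash
cat >> k.py <<'E'
K=np.load("k.npy") if __name__!="__main__" else None
LO=np.array([-2.6,-.5,-1.47,.16,-1.27,.06,-2.6]);HI=np.array([2.6,2.12,1.34,2.42,4.41,2.06,2.6])
def F(j): return fk(j,K[:4],K[4:])
def J(j):
    P,R=F(j);C=[]
    for i in range(7):
        d=np.array(j,float);d[i]+=1e-5;p,r=F(d);C.append(np.r_[p-P,(r*R.inv()).as_rotvec()]/1e-5)
    return np.array(C).T
def step(j,Pt,Rt,lin=.01,ang=.05):
    """crude local IK: minimum-norm step with joint limits respected (bounded least squares)"""
    from scipy.optimize import lsq_linear
    P,R=F(j);e=np.r_[Pt-P,(Rt*R.inv()).as_rotvec()]
    k=min(1,lin/(np.linalg.norm(e[:3])+1e-9),ang/(np.linalg.norm(e[3:])+1e-9));e=e*k
    A=np.vstack([J(j)*100,.3*np.eye(7)]);return j+lsq_linear(A,np.r_[e*100,np.zeros(7)],((LO-j)-1e-6,(HI-j)+1e-6)).x
E
python3 - <<'E'
from k import *
j=np.array([1.45,-.5,-1.47,1.9,-.53,1.29,.24]);P,R=F(j);print(P.round(3))
A=J(j);Pi=np.linalg.pinv(A);print("null",np.linalg.svd(A)[2][-1].round(2),"sv",np.linalg.svd(A)[1].round(2))
for n,c in zip(("x","y","z","rx","ry","rz"),Pi.T): print(n,c.round(2))
E
```

```text
[0.464 0.118 0.182]
null [ 0.12 -0.57  0.24  0.   -0.56  0.26  0.46] sv [1.83 1.58 1.42 0.41 0.32 0.14]
x [ 4.65 -0.13 -3.98 -2.18 -0.36  0.09  0.19]
y [-0.87 -0.82 -0.69 -0.56 -0.77  0.34 -1.57]
z [-1.46  0.33  2.08 -1.27  0.76  1.98 -0.46]
rx [ 0.22  0.71  0.06  0.2  -0.34 -0.12  0.45]
ry [ 1.58  0.02 -1.38 -0.77  0.15  1.01 -0.05]
rz [-0.03  0.3  -0.12  0.    0.25 -0.12  0.81]
```

```bash
cat > sim.py <<'E'
from k import *
from h import W,tilt,down,RP,O3
def go(j,Pt,Rt,lin=.012,ang=.06,n=150):
    for i in range(n):
        j=step(j,Pt,Rt,lin,ang);P,R=F(j);e=np.linalg.norm(P-Pt)+.3*np.linalg.norm((R.inv()*Rt).as_rotvec())
        if e<2e-3: break
    return j,e
E
python3 - <<'E'
from sim import *
j0=np.array([1.45,-.5,-1.47,1.9,-.53,1.29,.24]);P0,R0=F(j0)
T=W(0,288,150);res=[]
j,e=go(j0,T,down(5.65));print("direct",e,j.round(2))
for x in(.36,.42):
  for y in(0.1,-.05,-.2,-.35):
    for z in(.2,.28):
      w=np.array([x,y,z]);j1,e1=go(j0,w,down(5.65));j2,e2=go(j1,T,down(5.65))
      res.append((round(e2,3),round(e1,3),w.tolist(),j1.round(2).tolist(),j2.round(2).tolist()))
res.sort(key=lambda r:r[0])
for r in res[:6]: print(*r)
E
```

```text
direct 0.1634338198477321 [ 1.36 -0.5  -1.47  1.83 -0.53  1.35  0.11]
0.0 0.0 [0.36, -0.35, 0.2] [1.76, 0.21, -1.17, 1.79, 0.2, 1.28, 0.64] [0.31, 0.62, -1.05, 1.51, 0.55, 1.33, -0.69]
0.0 0.0 [0.36, -0.35, 0.28] [1.7, 0.08, -1.05, 1.67, 0.07, 1.43, 0.75] [0.31, 0.62, -1.06, 1.51, 0.55, 1.33, -0.69]
0.0 0.0 [0.42, -0.35, 0.28] [1.66, 0.34, -1.27, 1.56, 0.33, 1.48, 0.48] [0.31, 0.63, -1.07, 1.51, 0.56, 1.33, -0.7]
0.163 0.0 [0.36, 0.1, 0.2] [0.99, -0.5, -1.04, 2.07, -0.44, 1.37, 0.21] [1.36, -0.5, -1.47, 1.83, -0.53, 1.35, 0.11]
0.163 0.0 [0.36, 0.1, 0.28] [0.9, -0.5, -0.9, 1.94, -0.39, 1.53, 0.19] [1.36, -0.5, -1.47, 1.83, -0.53, 1.35, 0.11]
0.163 0.0 [0.36, -0.05, 0.2] [1.29, -0.47, -0.96, 2.09, -0.39, 1.35, 0.58] [1.36, -0.5, -1.47, 1.83, -0.53, 1.35, 0.11]
```

Run:
```python
from sim import *
D=down(5.65);j0=np.array([1.45,-.5,-1.47,1.9,-.53,1.29,.24])
for ya in(-.3,-.4):
  for B in((.44,.1,.2),(.44,.1,.28),(.4,.0,.25),(.46,.16,.28)):
    j=j0;o=[]
    for w in((.36,ya,.25),B,W(0,288,150),W(0,288,68),W(0,120,68),W(0,130,160)):
        j,e=go(j,np.array(w),D);o.append((round(e,3),j.round(2).tolist()))
    print(ya,B,max(a for a,_ in o),o[1][1],o[-1][1])
    if max(a for a,_ in o)<.01:
      for T in((-110,150,150),(-130,130,100),(-100,120,70)):
       for t in(58,62):
        jj=j;q=[]
        for w,R in((W(*T),tilt(75)),(W(-60,112,75),tilt(t)),(W(-40,110,48),tilt(t)),(W(-40,60,48),tilt(t))):
            jj,e=go(jj,np.array(w),R);q.append((round(e,3),jj.round(2).tolist()))
        print("   ",T,t,max(a for a,_ in q),q[0][1],q[-1][1])
```

```text
-0.3 (0.44, 0.1, 0.2) 0.201 [1.4, -0.5, -1.38, 1.9, -0.5, 1.37, 0.27] [1.61, -0.5, -1.47, 1.83, -0.52, 1.36, 0.36]
-0.3 (0.44, 0.1, 0.28) 0.201 [1.34, -0.5, -1.25, 1.78, -0.47, 1.53, 0.26] [1.61, -0.5, -1.47, 1.83, -0.52, 1.36, 0.36]
-0.3 (0.4, 0.0, 0.25) 0.201 [1.34, -0.5, -1.07, 1.94, -0.44, 1.47, 0.48] [1.61, -0.5, -1.47, 1.83, -0.52, 1.36, 0.36]
-0.3 (0.46, 0.16, 0.28) 0.201 [1.38, -0.5, -1.4, 1.7, -0.49, 1.54, 0.13] [1.61, -0.5, -1.47, 1.83, -0.52, 1.36, 0.36]
-0.4 (0.44, 0.1, 0.2) 0.201 [1.4, -0.5, -1.38, 1.9, -0.5, 1.37, 0.27] [1.61, -0.5, -1.47, 1.83, -0.52, 1.36, 0.36]
-0.4 (0.44, 0.1, 0.28) 0.201 [1.34, -0.5, -1.25, 1.78, -0.47, 1.53, 0.26] [1.61, -0.5, -1.47, 1.83, -0.52, 1.36, 0.36]
-0.4 (0.4, 0.0, 0.25) 0.201 [1.34, -0.5, -1.07, 1.94, -0.44, 1.47, 0.48] [1.61, -0.5, -1.47, 1.83, -0.52, 1.36, 0.36]
-0.4 (0.46, 0.16, 0.28) 0.201 [1.38, -0.5, -1.4, 1.7, -0.49, 1.54, 0.13] [1.61, -0.5, -1.47, 1.83, -0.52, 1.36, 0.36]
```

```bash
cat > rs.py <<'E'
from sim import *
from multiprocessing import Pool
j0=np.array([1.45,-.5,-1.47,1.9,-.53,1.29,.24]);D=down(5.65)
def run(seed):
    r=np.random.default_rng(seed)
    wp=[]
    for i in range(2):
        y=r.uniform(-.6,-.1);x=r.uniform(.2,.42)if y>-.25 else r.uniform(.15,.5)
        wp.append(((round(x,2),round(y,2),round(r.uniform(.16,.3),2)),int(r.uniform(-60,60))))
    wp.append(((round(r.uniform(.36,.44),2),round(r.uniform(.0,.16),2),round(r.uniform(.14,.25),2)),int(r.uniform(-40,40))))
    j=j0;E=0
    for w,a in wp:
        if np.hypot(w[0],w[1])<.38 : return None
        j,e=go(j,np.array(w),down(a),.03,.12,60);E=max(E,e)
        if E>.02: return None
    j,e=go(j,W(0,288,150),D,.03,.12,60)
    if e>.01: return None
    m=np.minimum(j-LO,HI-j).min();return m,wp,j.round(2).tolist()
if __name__=="__main__":
    with Pool() as p: R=[r for r in p.map(run,range(240),chunksize=5) if r]
    R.sort(key=lambda r:-r[0]);print(len(R))
    for r in R[:5]: print(round(r[0],2),*r[1:])
E
nproc; time OMP_NUM_THREADS=1 timeout 300 python3 rs.py
```

```text
4
23
0.51 [((0.34, -0.28, 0.26), 20), ((0.48, -0.41, 0.28), -33), ((0.41, 0.1, 0.21), 39)] [0.26, 0.58, -0.96, 1.51, 0.48, 1.31, -0.65]
0.5 [((0.23, -0.41, 0.29), 47), ((0.37, -0.21, 0.29), -17), ((0.43, 0.05, 0.16), 37)] [0.26, 0.58, -0.97, 1.51, 0.49, 1.31, -0.65]
0.49 [((0.24, -0.37, 0.29), 20), ((0.46, -0.44, 0.2), -35), ((0.37, 0.1, 0.17), 33)] [0.26, 0.58, -0.98, 1.51, 0.49, 1.31, -0.65]
0.48 [((0.23, -0.56, 0.25), 37), ((0.36, -0.6, 0.19), -34), ((0.41, 0.09, 0.16), 23)] [0.27, 0.59, -0.99, 1.51, 0.5, 1.31, -0.66]
0.47 [((0.37, -0.33, 0.28), 26), ((0.48, -0.29, 0.2), 1), ((0.4, 0.14, 0.24), 32)] [0.28, 0.59, -1.0, 1.51, 0.51, 1.31, -0.66]
real	0m13.757s
user	0m49.443s
sys	0m0.224s
```

```bash
python3 -c "
from h import *
row([.34,-.28,.26],down(20))"
```

```text
now [0.4387 0.1316 0.1955] turn [ 0.041 -0.002 -0.246] shift [-398.8 -137.8  -72.9]
```

Emit:
jog_arm:
  plan:
    - [0, 0, -0.02, -33, -11, -6, -1]
    - [0.01, 0, -0.04, -66, -23, -12, -1]
    - [0.01, 0, -0.06, -100, -34, -18, -1]
    - [0.01, 0, -0.08, -133, -46, -24, -1]
    - [0.02, 0, -0.1, -166, -57, -30, -1]
    - [0.02, 0, -0.12, -200, -69, -36, -1]
    - [0.02, 0, -0.14, -233, -80, -42, -1]
    - [0.03, 0, -0.16, -266, -92, -48, -1]
    - [0.03, 0, -0.18, -300, -103, -54, -1]
    - [0.03, 0, -0.2, -333, -115, -60, -1]
    - [0.04, 0, -0.22, -366, -126, -66, -1]
    - [0.04, 0, -0.246, -399, -138, -73, -1]

```text
time: 24.25
ee_pos: [0.3392, -0.2814, 0.2601]
eef_rot: [0.573, 0.819, 0.001, -0.001]
ft_force: [1.2, 0.6, 1.0]
width: 0.0005
grip_force: 0.0
```

```bash
python3 -c "
from h import *
now();row([.48,-.41,.28],down(-33))"
```

```text
j [ 1.55 -0.08 -0.89  1.82 -0.07  1.38  1.02] local [-297.3 -194.1  260.1] F [1.2 0.6 1. ] t 24.25
now [ 0.3392 -0.2814  0.2601] turn [-0.    -0.003  0.926] shift [-169.    88.1  -20.2]
```

Emit:
jog_arm:
  plan:
    - [0, 0, 0.13, -24, 13, -3, -1]
    - [0, 0, 0.26, -48, 25, -6, -1]
    - [0, 0, 0.39, -72, 38, -9, -1]
    - [0, 0, 0.52, -97, 50, -12, -1]
    - [0, 0, 0.65, -121, 63, -15, -1]
    - [0, 0, 0.79, -145, 75, -18, -1]
    - [0, 0, 0.92, -169, 88, -20, -1]
    - [0, 0, 0.926, -169, 88, -20, -1]

```text
time: 25.05
ee_pos: [0.4815, -0.4103, 0.2782]
eef_rot: [0.88, 0.475, 0.001, -0.002]
ft_force: [0.3, -0.2, -0.6]
width: 0.0007
grip_force: 0.0
```

```bash
python3 -c "
from h import *
now();row([.41,.10,.21],down(39))"
```

```text
j [ 1.21  0.44 -0.81  1.31  0.31  1.52 -0.15] local [-168.5 -336.4  278.2] F [ 0.3 -0.2 -0.6] t 25.05
now [ 0.4815 -0.4103  0.2782] turn [ 0.    -0.005 -1.262] shift [ 386.9 -339.9   70.4]
```

Emit:
jog_arm:
  plan:
    - [0, 0, -0.11, 32, -28, 6, -1]
    - [0, 0, -0.22, 64, -57, 12, -1]
    - [0, 0, -0.33, 97, -85, 18, -1]
    - [0, 0, -0.44, 129, -113, 24, -1]
    - [0, 0, -0.55, 161, -142, 30, -1]
    - [0, 0, -0.66, 193, -170, 36, -1]
    - [0, 0, -0.77, 226, -198, 42, -1]
    - [0, 0, -0.88, 258, -227, 48, -1]
    - [0, 0, -0.98, 290, -255, 54, -1]
    - [0, 0, -1.08, 322, -283, 60, -1]
    - [0, 0, -1.17, 355, -312, 66, -1]
    - [0, 0, -1.262, 387, -340, 70, -1]

```text
time: 26.25
ee_pos: [0.4052, 0.1026, 0.2101]
eef_rot: [0.426, 0.905, 0.0, -0.0]
ft_force: [0.8, 0.7, -0.2]
width: 0.0011
grip_force: 0.0
```

```bash
python3 -c "
from h import *
now();row(W(0,288,150),down(5.65))"
```

```text
j [ 1.11 -0.24 -1.27  1.93 -0.24  1.29  0.6 ] local [-193.9  181.5  210.1] F [ 0.8  0.7 -0.2] t 26.25
now [0.4052 0.1026 0.2101] turn [ 0.    -0.     0.591] shift [-19.7 220.3  60.1]
```

Run:
```python
from sim import *
j0=np.array([1.11,-.24,-1.27,1.93,-.24,1.29,.6]);D=down(5.65)
for l,a in((.03,.12),(.012,.1),(.03,.03)):
    print(l,a,go(j0,W(0,288,150),D,l,a,120))
for x in(-120,-60):
  for y in(190,240):
    j,e=go(j0,W(x,y,190),down(39),.02,.06);j2,e2=go(j,W(0,288,150),D,.02,.06,100);print(x,y,e,j.round(2),e2,j2.round(2))
```

```text
0.03 0.12 (array([ 0.44699064,  0.90628002, -1.4383002 ,  1.51491644,  0.89772969,
        1.50162512, -0.88759744]), np.float64(0.0006845443263186446))
0.012 0.1 (array([ 1.35630701, -0.500001  , -1.470001  ,  1.82755409, -0.52584556,
        1.35166594,  0.11201148]), np.float64(0.16343383582688337))
0.03 0.03 (array([ 0.34920995,  0.66484547, -1.1349602 ,  1.51700032,  0.61053543,
        1.35061538, -0.72428298]), np.float64(0.0019606444067558947))
-120 190 8.40558606733831e-05 [ 0.94  0.37 -1.47  1.82  0.39  1.3   0.06] 0.00035370559348350524 [ 0.29  0.61 -1.03  1.51  0.53  1.32 -0.68]
-120 240 0.0012851299239943327 [ 0.71  0.28 -1.28  1.8   0.28  1.27  0.05] 0.0002816703367636101 [ 0.25  0.57 -0.95  1.51  0.47  1.3  -0.64]
-60 190 0.0002864043062058286 [ 0.73  0.51 -1.32  1.68  0.51  1.36  0.01] 0.00016368369718503296 [ 0.31  0.62 -1.05  1.51  0.55  1.33 -0.69]
-60 240 0.0002676305257448656 [ 0.59  0.5  -1.27  1.66  0.49  1.35 -0.06] 0.0001042973658439376 [ 0.29  0.6  -1.02  1.51  0.52  1.32 -0.67]
```

```bash
python3 -c "
from h import *
row(W(-120,240,190),down(39))"
```

```text
now [0.4052 0.1026 0.2101] turn [ 0.    -0.     0.009] shift [ 7.4 93.9 20.1]
```

Emit:
jog_arm:
  plan:
    - [0, 0, 0, 1, 16, 3, -1]
    - [0, 0, 0, 2, 32, 6, -1]
    - [0, 0, 0, 3, 48, 9, -1]
    - [0, 0, 0, 5, 64, 12, -1]
    - [0, 0, 0, 6, 80, 15, -1]
    - [0, 0, 0, 7, 94, 20, -1]
    - [0, 0, 0, 7, 94, 20, -1]

```text
time: 26.95
ee_pos: [0.4743, 0.1673, 0.1902]
eef_rot: [0.427, 0.904, 0.001, -0.002]
ft_force: [-0.9, 0.5, 0.0]
width: 0.0006
grip_force: 0.0
```

```bash
python3 -c "
from h import *
now();row(W(0,290,150),down(5.65))"
```

```text
j [ 0.71  0.33 -1.31  1.77  0.32  1.29  0.01] local [-118.7  239.1  190.2] F [-0.9  0.5  0. ] t 26.95
now [0.4743 0.1673 0.1902] turn [-0.    -0.004  0.59 ] shift [-23.9 126.9  40.2]
```

Emit:
jog_arm:
  plan:
    - [0, 0, 0.09, -4, 20, 6, -1]
    - [0, 0, 0.18, -8, 40, 12, -1]
    - [0, 0, 0.27, -12, 60, 18, -1]
    - [0, 0, 0.36, -16, 80, 24, -1]
    - [0, 0, 0.45, -20, 100, 30, -1]
    - [0, 0, 0.54, -24, 115, 36, -1]
    - [0, 0, 0.59, -24, 127, 40, -1]
    - [0, 0, 0.59, -24, 127, 40, -1]
    - [0, 0, 0.59, -24, 127, 40, -1]

```text
time: 27.85
ee_pos: [0.5877, 0.2273, 0.1519]
eef_rot: [0.672, 0.741, 0.001, -0.001]
ft_force: [-0.5, -0.7, 0.8]
width: 0.0004
grip_force: 0.0
```

```bash
python3 -c "
from h import *
now();row(W(0,288,67),down(5.65))"
```

```text
j [ 0.27  0.58 -0.99  1.5   0.49  1.32 -0.67] local [1.000e-01 2.877e+02 1.519e+02] F [-0.5 -0.7  0.8] t 27.85
now [0.5877 0.2273 0.1519] turn [ 0.001 -0.002 -0.002] shift [ 0.1 -0.1 84.9]
```

Emit:
jog_arm:
  plan:
    - [0, 0, 0, 1, 0, 30, -1]
    - [0, 0, 0, 1, 0, 60, -1]
    - [0, 0, 0, 1, 0, 80, -1]
    - [0, 0, 0, 1, 0, 84, -1]
    - [0, 0, 0, 0, 0, 84, -1]
    - [0, 0, 0, -4, 0, 84, -1]
    - [0, 0, 0, -8, 0, 84, -1]
    - [0, 0, 0, -12, 0, 84, -1]
    - [0, 0, 0, -17, 0, 84, -1]
    - [0, 0, 0, -22, 0, 84, -1]
    - [0, 0, 0, -28, 0, 84, -1]
    - [0, 0, 0, -34, 0, 84, -1]

```text
time: 29.05
ee_pos: [0.5917, 0.194, 0.0674]
eef_rot: [0.673, 0.74, 0.001, -0.001]
ft_force: [0.6, 2.4, 1.5]
width: 0.0005
grip_force: 1.2
```

```bash
python3 -c "
from h import *
now();row(W(0,120,67),down(5.65));look(50,300,'side')"
```

```text
j [ 0.3   0.65 -0.94  1.6   0.55  1.18 -0.66] local [  0.7 254.1  67.4] F [0.6 2.4 1.5] t 29.05
now [0.5917 0.194  0.0674] turn [ 0.001 -0.003 -0.004] shift [-1.341e+02 -2.000e-01  1.000e-01]
side plates y [(132, 3), (134, 14), (136, 18), (138, 11), (140, 15), (142, 35), (144, 11), (146, 1), (164, 2), (250, 2), (254, 3), (256, 2), (258, 2), (260, 2), (262, 3), (264, 14), (266, 2)]
```

Emit:
jog_arm:
  plan:
    - [0, 0, 0, -6, 0, 0, -1]
    - [0, 0, 0, -12, 0, 0, -1]
    - [0, 0, 0, -18, 0, 0, -1]
    - [0, 0, 0, -24, 0, 0, -1]
    - [0, 0, 0, -30, 0, 0, -1]
    - [0, 0, 0, -36, 0, 0, -1]
    - [0, 0, 0, -42, 0, 0, -1]
    - [0, 0, 0, -48, 0, 0, -1]
    - [0, 0, 0, -54, 0, 0, -1]
    - [0, 0, 0, -60, 0, 0, -1]
    - [0, 0, 0, -66, 0, 0, -1]
    - [0, 0, 0, -72, 0, 0, -1]

```text
time: 30.3
ee_pos: [0.5984, 0.1219, 0.0671]
eef_rot: [0.673, 0.74, 0.001, -0.001]
ft_force: [2.7, 1.5, 0.6]
width: 0.0004
grip_force: 1.2
```

Emit:
jog_arm:
  plan:
    - [0, 0, 0, -6, 0, 0, -1]
    - [0, 0, 0, -12, 0, 0, -1]
    - [0, 0, 0, -18, 0, 0, -1]
    - [0, 0, 0, -24, 0, 0, -1]
    - [0, 0, 0, -30, 0, 0, -1]
    - [0, 0, 0, -36, 0, 0, -1]
    - [0, 0, 0, -42, 0, 0, -1]
    - [0, 0, 0, -48, 0, 0, -1]
    - [0, 0, 0, -54, 0, 0, -1]
    - [0, 0, 0, -58, 0, 0, -1]
    - [0, 0, 0, -61, 0, 0, -1]
    - [0, 0, 0, -61, 0, 0, -1]

```text
time: 31.5
ee_pos: [0.6039, 0.0608, 0.0667]
eef_rot: [0.673, 0.74, 0.0, -0.001]
ft_force: [-0.3, 0.2, 0.4]
width: 0.0003
grip_force: 0.0
```

Run:
```python
from h import *
from bench import status
now();look(0,250,'side')
from sim import *
j=np.array(status.read_state()['joint_positions'])
j,e=go(j,W(0,145,68),down(5.65));print(e,j.round(2))
j,e=go(j,W(0,150,140),down(5.65));print(e,j.round(2))
for T,th in(((-110,150,150),75),((-130,150,100),75),((-130,150,100),90),((-100,150,130),65)):
  jj,e=go(j,W(*T),tilt(th),.02,.1)
  for t in(58,62):
    q=[(round(e,3),jj.round(2).tolist())];k=jj
    for w in((-70,130,90),(-40,120,48),(-40,60,48)):
        k,ee=go(k,W(*w),tilt(t),.02,.1);q.append((round(ee,3),k.round(2).tolist()))
    print(T,th,t,q)
```

```text
j [ 0.53  0.61 -0.94  1.64  0.53  1.16 -0.44] local [ -0.2 120.4  66.7] F [-0.3  0.2  0.4] t 31.5
side plates y [(0, 5), (2, 10), (4, 8), (6, 5), (8, 12), (10, 5), (12, 1), (80, 1), (104, 1), (106, 3), (108, 6), (110, 7), (112, 2), (114, 2), (116, 2), (118, 2), (122, 3), (124, 1), (126, 1), (128, 5), (130, 9), (132, 6)]
0.00010055612168083199 [ 0.49  0.62 -0.94  1.65  0.54  1.15 -0.47]
0.0002781929438786217 [ 0.52  0.55 -0.99  1.59  0.47  1.27 -0.43]
(-110, 150, 150) 75 58 [(np.float64(0.0), [1.05, -0.16, -1.22, 2.07, -0.19, 0.87, 1.61]), (np.float64(0.001), [1.15, -0.04, -1.33, 2.29, -0.09, 0.3, 1.57]), (np.float64(0.002), [0.76, 0.25, -0.99, 2.25, 0.85, 0.27, 0.75]), (np.float64(0.001), [1.02, 0.31, -1.11, 2.24, 0.76, 0.27, 0.99])]
(-110, 150, 150) 75 62 [(np.float64(0.0), [1.05, -0.16, -1.22, 2.07, -0.19, 0.87, 1.61]), (np.float64(0.0), [1.15, 0.06, -1.37, 2.23, 0.19, 0.41, 1.32]), (np.float64(0.0), [0.77, 0.28, -1.02, 2.19, 0.69, 0.37, 0.92]), (np.float64(0.001), [0.98, 0.32, -1.09, 2.18, 0.63, 0.37, 1.13])]
(-130, 150, 100) 75 58 [(np.float64(0.001), [1.25, -0.2, -1.41, 2.17, -0
[... 931 characters left out ...]
np.float64(0.0), [0.73, 0.26, -0.96, 2.19, 0.63, 0.36, 0.97]), (np.float64(0.001), [0.94, 0.3, -1.04, 2.18, 0.56, 0.36, 1.18])]
(-100, 150, 130) 65 58 [(np.float64(0.001), [0.94, -0.24, -1.09, 2.22, -0.36, 0.62, 1.74]), (np.float64(0.001), [1.17, -0.05, -1.35, 2.29, -0.11, 0.3, 1.58]), (np.float64(0.0), [0.8, 0.26, -1.04, 2.25, 0.89, 0.28, 0.72]), (np.float64(0.001), [1.04, 0.33, -1.14, 2.24, 0.82, 0.28, 0.95])]
(-100, 150, 130) 65 62 [(np.float64(0.001), [0.94, -0.24, -1.09, 2.22, -0.36, 0.62, 1.74]), (np.float64(0.0), [1.21, 0.09, -1.44, 2.23, 0.27, 0.42, 1.26]), (np.float64(0.0), [0.73, 0.26, -0.97, 2.19, 0.64, 0.36, 0.96]), (np.float64(0.001), [0.94, 0.3, -1.04, 2.18, 0.56, 0.36, 1.18])]
```

```bash
python3 -c "
from h import *
row(W(0,150,68),down(5.65));row(W(0,155,155),down(5.65));row(W(-110,155,150),tilt(75))"
```

```text
now [0.6038 0.0611 0.0666] turn [-0.    -0.002 -0.004] shift [29.3  0.2 -1.3]
now [0.6038 0.0611 0.0666] turn [-0.    -0.002 -0.004] shift [ 34.4   0.2 -88.3]
now [0.6038 0.0611 0.0666] turn [-0.205 -0.207 -1.565] shift [  33.9 -109.8  -83.3]
```

Emit:
jog_arm:
  plan:
    - [0, 0, 0, 20, 0, -5, -1]
    - [0, 0, 0, 32, 0, -40, -1]
    - [0, 0, 0, 34, 0, -75, -1]
    - [0, 0, 0, 34, -20, -83, -1]
    - [-0.02, -0.02, -0.15, 34, -45, -83, -1]
    - [-0.04, -0.04, -0.3, 34, -70, -83, -1]
    - [-0.06, -0.06, -0.44, 34, -90, -83, -1]
    - [-0.08, -0.08, -0.58, 34, -110, -83, -1]
    - [-0.1, -0.1, -0.72, 34, -110, -83, -1]
    - [-0.11, -0.11, -0.86, 34, -110, -83, -1]
    - [-0.13, -0.13, -1.0, 34, -110, -83, -1]
    - [-0.15, -0.15, -1.14, 34, -110, -83, -1]

```text
time: 32.75
ee_pos: [0.4909, 0.0851, 0.1495]
eef_rot: [0.161, 0.982, 0.006, 0.1]
ft_force: [-0.1, 0.2, 1.3]
width: 0.0006
grip_force: 0.0
```

```bash
python3 -c "
from h import *
now();row(W(-110,155,150),tilt(75));row(W(-75,137,95),tilt(58))"
```

```text
j [ 1.1   0.1  -1.44  2.    0.23  0.96  0.8 ] local [-110.3  155.7  149.5] F [-0.1  0.2  1.3] t 32.75
now [0.4909 0.0851 0.1495] turn [-0.054 -0.056 -0.419] shift [-0.6 -0.5 -0.4]
now [0.4909 0.0851 0.1495] turn [-0.116 -0.348 -0.409] shift [-28.5  -5.   61.1]
```

Run:
```python
from sim import *
from bench import status
j0=np.array(status.read_state()['joint_positions'])
for T in((-75,137,95),(-60,140,70),(-90,137,110)):
  for t in(58,62):
    k=j0;q=[]
    for w in(T,(-40,137,48),(-40,62,48)):
        k,ee=go(k,W(*w),tilt(t),.02,.1);q.append((round(float(ee),3),k.round(2).tolist()))
    print(T,t,q)
```

```text
(-75, 137, 95) 58 [(0.002, [0.99, -0.08, -1.18, 2.3, -0.15, 0.32, 1.6]), (0.0, [0.63, 0.22, -0.89, 2.25, 0.81, 0.27, 0.75]), (0.001, [0.96, 0.28, -1.05, 2.24, 0.67, 0.25, 1.07])]
(-75, 137, 95) 62 [(0.0, [1.08, -0.02, -1.28, 2.24, -0.01, 0.42, 1.47]), (0.0, [0.72, 0.28, -1.01, 2.19, 0.73, 0.38, 0.85]), (0.0, [0.98, 0.33, -1.1, 2.18, 0.64, 0.37, 1.11])]
(-60, 140, 70) 58 [(0.0, [0.93, 0.15, -1.2, 2.28, 0.61, 0.29, 0.91]), (0.0, [0.68, 0.24, -0.95, 2.25, 0.86, 0.28, 0.7]), (0.001, [0.99, 0.3, -1.09, 2.24, 0.74, 0.26, 1.01])]
(-60, 140, 70) 62 [(0.0, [0.96, 0.21, -1.25, 2.23, 0.6, 0.42, 0.95]), (0.001, [0.76, 0.29, -1.05, 2.19, 0.77, 0.4, 0.81]), (0.0, [1.01, 0.35, -1.13, 2.19, 0.7, 0.39, 1.06])]
(-90, 137, 110) 58 [(0.001, [0.8, -0.17, -0.97, 2.32, -0.34, 0.38, 1.76]), (0.0, [0.73, 0.25, -1.0, 2.25, 0.92, 0.29, 0.66]), (0.001, [1.03, 0.32, -1.13, 2.24, 0.81, 0.28, 0.95])]
(-90, 137, 110) 62 [(0.0, [0.95, -0.16, -1.11, 2.26, -0.29, 0.48, 1.72]), (0.0, [0.61, 0.24, -0.87, 2.19, 0.6, 0.36, 0.95]), (0.0, [0.88, 0.27, -0.97, 2.18, 0.49, 0.34, 1.24])]
```

All routes are feasible. I'll go to (-60,140,70) at 58° tilt.

```bash
python3 -c "
from h import *
row(W(-60,140,70),tilt(58))"
```

```text
now [0.4909 0.0851 0.1495] turn [-0.116 -0.348 -0.409] shift [-35.8   2.7  88.4]
```

Emit:
jog_arm:
  plan:
    - [-0.02, -0.06, -0.07, -6, 0, 14, -1]
    - [-0.04, -0.12, -0.14, -12, 0, 28, -1]
    - [-0.06, -0.18, -0.21, -18, 0, 42, -1]
    - [-0.08, -0.24, -0.28, -24, 1, 56, -1]
    - [-0.1, -0.3, -0.35, -30, 2, 72, -1]
    - [-0.116, -0.348, -0.409, -36, 3, 88, -1]
    - [-0.116, -0.348, -0.409, -36, 3, 88, -1]
    - [-0.116, -0.348, -0.409, -36, 3, 88, -1]
    - [-0.116, -0.348, -0.409, -36, 3, 88, -1]

```text
time: 33.65
ee_pos: [0.5436, 0.0748, 0.072]
eef_rot: [-0.044, 0.96, 0.014, 0.276]
ft_force: [0.4, -0.9, -0.7]
width: 0.0003
grip_force: 0.0
```

```bash
python3 -c "
from h import *
now();row(W(-60,140,70),tilt(58));row(W(-40,137,48),tilt(58))"
```

```text
j [ 0.95  0.13 -1.24  2.27  0.68  0.33  0.82] local [-58.9 140.3  72. ] F [ 0.4 -0.9 -0.7] t 33.65
now [0.5436 0.0748 0.072 ] turn [-0.002  0.001 -0.007] shift [ 2.  -0.3  1.1]
now [0.5436 0.0748 0.072 ] turn [-0.002  0.001 -0.007] shift [-3.3 -3.2 30.4]
```

Emit:
jog_arm:
  plan:
    - [0, 0, 0, -1, -1, 10, -1]
    - [0, 0, 0, -2, -2, 20, -1]
    - [0, 0, 0, -3, -3, 30, -1]
    - [0, 0, 0, -3, -3, 30, -1]
    - [0, 0, 0, -3, -8, 30, -1]
    - [0, 0, 0, -3, -14, 30, -1]
    - [0, 0, 0, -3, -19, 30, -1]
    - [0, 0, 0, -3, -24, 30, -1]
    - [0, 0, 0, -3, -29, 30, -1]
    - [0, 0, 0, -3, -34, 30, -1]
    - [0, 0, 0, -3, -39, 30, -1]
    - [0, 0, 0, -3, -44, 30, -1]

```text
time: 34.85
ee_pos: [0.5658, 0.032, 0.0472]
eef_rot: [-0.045, 0.96, 0.014, 0.276]
ft_force: [0.0, 2.4, 0.5]
width: 0.0005
grip_force: 1.1
```

```bash
python3 -c "
from h import *
now();row(W(-40,64,48),tilt(58));look(-120,150,'side')"
```

```text
j [ 0.89  0.25 -1.08  2.25  0.87  0.3   0.76] local [-41.   95.5  47.2] F [0.  2.4 0.5] t 34.85
now [0.5658 0.032  0.0472] turn [-0.002  0.001 -0.005] shift [ -1.4 -31.5  -0.1]
side plates y [(-114, 1), (-112, 3), (-24, 1), (-22, 5), (-20, 5), (-18, 8), (-16, 2), (-14, 15), (-12, 3), (8, 1), (20, 1), (22, 1), (24, 1), (38, 1), (44, 1), (46, 1), (52, 2), (54, 9), (56, 13), (58, 8), (76, 1), (78, 9), (80, 7), (82, 7), (84, 12), (86, 18), (88, 7)]
```

Emit:
jog_arm:
  plan:
    - [0, 0, 0, 0, -5, 0, -1]
    - [0, 0, 0, 0, -10, 0, -1]
    - [0, 0, 0, 0, -14, 0, -1]
    - [0, 0, 0, 0, -18, 0, -1]
    - [0, 0, 0, 0, -22, 0, -1]
    - [0, 0, 0, 0, -25, 0, -1]
    - [0, 0, 0, 0, -28, 0, -1]
    - [0, 0, 0, 0, -30, 0, -1]
    - [0, 0, 0, 0, -31, 0, -1]
    - [0, 0, 0, 0, -32, 0, -1]
    - [0, 0, 0, 0, -32, 0, -1]
    - [0, 0, 0, 0, -32, 0, -1]

```text
time: 36.1
ee_pos: [0.5683, -0.0002, 0.0467]
eef_rot: [-0.044, 0.96, 0.013, 0.275]
ft_force: [-0.5, 0.1, -0.2]
width: 0.0004
grip_force: 0.0
```

```bash
python3 -c "
from h import *
now();row(W(-40,63,48),tilt(58));look(-120,150,'side')"
```

```text
j [ 1.01  0.28 -1.12  2.24  0.83  0.29  0.89] local [-41.7  63.2  46.7] F [-0.5  0.1 -0.2] t 36.1
now [ 5.683e-01 -2.000e-04  4.670e-02] turn [-0.003 -0.    -0.006] shift [-2.1 -0.2 -0.2]
side plates y [(-120, 2), (-118, 1), (-116, 1), (-114, 2), (-112, 4), (-110, 2), (-56, 2), (-54, 6), (-50, 6), (-48, 5), (-46, 4), (-44, 3), (-20, 2), (-14, 1), (-6, 1), (0, 2), (4, 1), (6, 1), (16, 1), (18, 2), (20, 1), (22, 7), (24, 14), (26, 4), (42, 1), (44, 4), (46, 8), (48, 5), (50, 10), (52, 12), (54, 19), (56, 2)]
```

Emit:
jog_arm:
  plan:
    - [0, 0, 0, 0, 5, 0, -1]
    - [0, 0, 0, 0, 15, 0, -1]
    - [0, 0, 0, 0, 25, -5, -1]
    - [0, 0, 0, 0, 35, -30, -1]
    - [0, 0, 0, 0, 50, -60, -1]
    - [0, 0, 0, 0, 65, -90, -1]
    - [0, 0, 0, 0, 80, -110, -1]
    - [0, 0, 0, 0, 100, -120, -1]
    - [0, 0, 0, 0, 130, -120, -1]
    - [0, 0, 0, 0, 130, -120, -1]

```text
time: 37.15
ee_pos: [0.4918, 0.1258, 0.1496]
eef_rot: [-0.045, 0.96, 0.014, 0.276]
ft_force: [1.4, -0.4, 1.0]
width: 0.0005
grip_force: 0.0
```

Run:
```python
from h import *
from bench import camera
now();look(-250,-50,'top');look(-80,100,'side')
c=camera('side');cv2.imwrite('pics/s9.png',cv2.resize(c['image'][80:270,200:440,::-1],None,fx=3,fy=3))
p=cloud(c);L=(p[...,:2]+[.002,-.001]-O3[:2])@R2(np.radians(5.65))*1e3;z=p[...,2]
for nm,lo,hi,X,Y in(("blk",.088,.097,30,36),("cap",.098,.108,30,36),("flange",.0605,.067,31,44)):
    k=(z>lo)&(z<hi)&(abs(L[...,0])<X)&(abs(L[...,1])<Y);q=L[k]
    if len(q)>5: print(nm,len(q),np.percentile(q,(2,50,98),axis=0).round(1).tolist(),z[k].mean().round(4))
```

```text
j [ 0.83 -0.39 -1.1   2.28 -0.45  0.51  1.66] local [-105.4  196.2  149.6] F [ 1.4 -0.4  1. ] t 37.15
top plates y [(-222, 5), (-220, 14), (-218, 21), (-216, 15), (-214, 23), (-212, 22), (-210, 4), (-192, 3), (-190, 5), (-188, 7), (-186, 3), (-184, 4), (-182, 2), (-180, 2), (-178, 2), (-176, 3), (-174, 1), (-172, 3), (-166, 2), (-164, 2), (-162, 1), (-160, 2), (-158, 3), (-156, 2), (-154, 2), (-152, 6), (-150, 1), (-148, 1), (-146, 4), (-144, 2), (-142, 9), (-140, 3), (-122, 2), (-120, 17), (-118, 20), (-116, 14), (-114, 22), (-112, 18), (-110, 3)]
side plates y [(44, 3), (46, 3), (48, 4), (50, 6), (52, 6), (54, 9), (56, 3)]
```

View pics/s9.png

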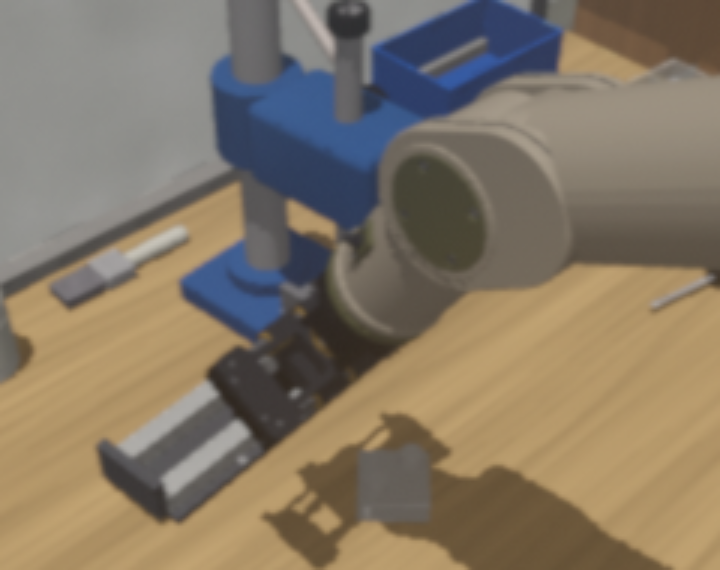

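The arm blocks the view of the press station, and the full carrier still reads as seated. I'll move the arm to the robot's right, clear in front of the press, and look once more.

```bash
python3 -c "
from h import *
row([.42,.0,.22],tilt(75));row([.42,-.3,.22],tilt(75))"
```

```text
now [0.4933 0.1265 0.1505] turn [-0.003  0.301  0.001] shift [  35.3 -118.9 -104.1]
now [0.4933 0.1265 0.1505] turn [-0.003  0.301  0.001] shift [  60.6 -417.5 -119.1]
```

Emit:
jog_arm:
  plan:
    - [0, 0.06, 0, 9, -15, -30, -1]
    - [0, 0.12, 0, 18, -35, -60, -1]
    - [0, 0.18, 0, 27, -65, -85, -1]
    - [0, 0.24, 0, 33, -95, -100, -1]
    - [0, 0.3, 0, 36, -125, -104, -1]
    - [0, 0.3, 0, 39, -165, -106, -1]
    - [0, 0.3, 0, 43, -205, -108, -1]
    - [0, 0.3, 0, 47, -250, -110, -1]
    - [0, 0.3, 0, 51, -295, -113, -1]
    - [0, 0.3, 0, 54, -340, -115, -1]
    - [0, 0.3, 0, 57, -380, -117, -1]
    - [0, 0.3, 0, 60, -417, -119, -1]

```text
time: 38.5
ee_pos: [0.4173, -0.3043, 0.2156]
eef_rot: [-0.045, 0.991, 0.007, 0.128]
ft_force: [1.3, 0.8, -0.2]
width: 0.0003
grip_force: 0.0
```

Run:
```python
from h import *
from bench import camera
now();look(-250,-50,'side')
look(-80,100,'side')
c=camera('side');cv2.imwrite('pics/s10.png',cv2.resize(c['image'][80:270,200:440,::-1],None,fx=3,fy=3))
p=cloud(c);L=(p[...,:2]+[.002,-.001]-O3[:2])@R2(np.radians(5.65))*1e3;z=p[...,2]
for nm,lo,hi,X,Y in(("blk",.09,.097,30,36),("cap",.098,.108,30,36),("flange",.0605,.067,31,44)):
    k=(z>lo)&(z<hi)&(abs(L[...,0])<X)&(abs(L[...,1])<Y);q=L[k]
    if len(q)>5: print(nm,len(q),np.percentile(q,(2,50,98),axis=0).round(1).tolist(),z[k].mean().round(4),rect(np.c_[q,q][:,:2]/1000))
```

```text
j [ 0.95 -0.02 -0.29  1.9  -0.21  1.08  2.41] local [-221.9 -224.5  215.6] F [ 1.3  0.8 -0.2] t 38.5
side plates y [(-222, 3), (-220, 6), (-218, 10), (-216, 9), (-214, 12), (-212, 22), (-210, 11), (-208, 5), (-190, 1), (-188, 4), (-184, 1), (-182, 3), (-180, 1), (-178, 2), (-176, 2), (-172, 1), (-170, 2), (-168, 3), (-164, 1), (-160, 4), (-158, 2), (-154, 4), (-152, 1), (-150, 1), (-148, 2), (-146, 2), (-144, 5), (-142, 20), (-140, 9), (-138, 1), (-122, 4), (-120, 3), (-118, 9), (-116, 13), (-114, 13), (-112, 18), (-110, 6), (-108, 3), (-56, 7), (-54, 7), (-52, 10)]
side plates y [(-58, 1), (-56, 5), (-54, 9), (-52, 7), (-50, 12), (-48, 16), (-46, 21), (-44, 4), (-42, 1), (-26, 2), (-24, 1), (-22, 3), (-18, 5), (-16, 1), (-14, 2), (-12, 2), (-10, 1), (-8, 4), (-6, 1), (-4, 2), (0, 2), (2, 2), (4, 4), (6, 1), (8, 1), (10, 2), (12, 1), (16, 5), (18, 2), (20, 1), (22, 17), (24, 16), (26, 2), (28, 1), (44, 2), (46, 16), (48, 14), (50, 8), (52, 28), (54, 24), (56, 6)]
blk 89 [[-17.1, -24.2], [-6.2, 10.9], [18.1, 25.7]] 0.093 (array([0.3, 0.7]), array([51. , 38.5]), 88.7)
cap 46 [[-12.4, -10.9], [0.1, 0.7], [13.9, 14.0]] 0.1011 (array([ 1.4, -0.1]), array([24.1, 27.8]), 41.4)
flange 110 [[-29.4, -41.1], [-19.5, 0.3], [25.9, 26.8]] 0.0635 (array([-0.3, -7.4]), array([59.2, 70.7]), 2.2)
```

View pics/s10.png

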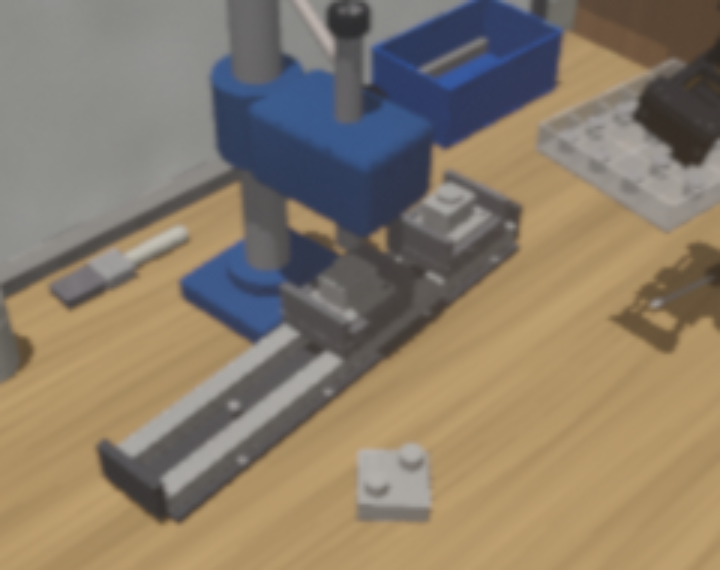

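The crop shows the housing flat in its carrier under the ram at (350,285) and the full carrier at unloading at (450,220). The square body at (395,485) is undisturbed and the arm is clear. Both plate pairs read y -55…55 and -220…-110 to within about 1 mm, so I'm handing in.

```bash
python3 -c "
from bench import order
print(order.close_job())"
```

```text
the job is handed in; nothing more can be done
None
```

I handed the job in at about 38.5 s: the full carrier is in the unloading detent, and the housing lies flat and centred in the other carrier, in the detent under the ram; no verdict came back, but my last camera check put both carriers within about 1 mm of station.

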